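Index a cylinder head on its turntable stand and pin it with the R-clip

ROBOT

A 6-joint arm with a two-finger parallel gripper is mounted at the origin on the work surface. World frame = base frame: x ahead of the robot, y to its left, z up, the work surface at z = 0. Lengths are in m, angles in rad, forces in N, time in s.
With the tool pointing down it reaches from about 0.35 to 0.775 m from the base axis. Payload 5.5 kg.
Tool frame: the origin (TCP) lies at the very end of the fingers, on their centre line; the grasp point (between the pads) lies 19 mm behind it; z points along the fingers, x is the direction in which the jaws open and shut, and the axes are right-handed (so a half turn about z gives the same grasp; the last joint's range is limited). The gripper opens to 85 mm and grips with 20 to 120 N. Pads are 22 mm wide; open, the fingers measure 114 mm over their backs; the gripper's body (76 mm by 85 mm) begins 54 mm behind the grasp point. The pads swing forward as they close: fully open they stand 13 mm farther back than shut.
Start: joints at [-1.448, 0.313, 0.046, 1.304, 0, 1.431], TCP at [0.149, -0.555, 0.231] pointing down, gripper open.
Joint ranges: [-2.76, 2.76], [-0.86, 1.69], [-1.03, 1.26], [-2.2, 2.34], [-1.47, 1.5], [-3.14, 3.14]. Speed limits (rad/s): [2.57, 2.57, 3.14, 3.14, 3.14, 3.14].

INTERFACE

Orientations are given as a unit quaternion [w, x, y, z].
In Python, from workcell import env gives the robot as it stands.
- The arm moves only by the shell command python3 -m inch 'ROWS' [FORCE]. ROWS is JSON, a list of rows, each a list of 7 numbers: the turn, a rotation vector about the tool's x, y, z each as a share of 8 degrees, from -1 to 1, then the shift along the tool's x, y, z each as a share of 0.05 m, from -1 to 1, then the closure, from 0 (fully open) to 1 (shut). A call has 1 to 12 rows; each row shifts and turns the commanded pose from where the row before left it, along the tool's axes as they then stand; what a row does not reach is not made up. A row lasts 1/10 s, in which the tool goes at most 50 mm and 8.59 degrees, less where a joint would pass 70% of its speed; a pose out of reach is approached as far as the arm can. A call with a number of a shift or a turn outside -1 to 1 is refused whole. A call with a gripper value outside its range is refused whole. The fingers move at their own pace and stop on an object; FORCE is the grip in N (left out, the last holds). Time passes only in rows, so rows that do not move let the fingers close. It gives the time, the measured TCP pose, the force and the opening at its end, in the units of the state.
- env.get_state(): the state, without advancing time (a new reading comes with each control period).
- env.read_camera(name): name is "side" or "top"; returns the picture (384x512x3 uint8, red, green, blue); there is no depth.
- env.calibration(name): a dict with "fx", "fy", "cx", "cy" (pixels), "rvec" (rotation vector, rad) and "tvec" (3), from world to camera coordinates, as OpenCV has them. Camera axes: x right, y down, z forward; pixel columns grow to the right and rows downward; lengths in m; the calibration is good to about 2 mm. A picture is of the moment at which its call begins. calibration takes no time and is no camera call.
- env.hand_in(): hands the job in, once; it reports no verdict.
The state is a dict: "clock": time; "joint_pos": joint angles; "qvel": joint speeds; "tau": joint torques, N m; "tcp_pos": TCP position; "orientation": TCP orientation; "wrist_force": force on the tool from outside, world axes, zero at the start; "ft_torque": the same for the moment, N m; "finger_gap": finger opening in m.
Only numpy, scipy, OpenCV 4.12 (cv2) and the standard library are available. Lean on these libraries where they do the work, as an engineer would, in place of code of your own. Each camera call takes 0.05 s, during which the arm holds its last target.

TASK

Turn the head on the indexing stand clockwise (seen from above) by the black bar knob on top, feeling for the hidden notch, and leave it where the sprung index plunger drops fully home. Then take the R-clip from the wooden rack and push it straight down through the plunger's cross-hole, bent leg over the outside of the shaft, until it is fully home. Leave the other things on the bench where they are.

Things in the scene. Friction and masses are not known exactly. Their poses are not given: they have to be found in the camera images.
- stand: Fixed grey indexing stand. Origin on the turntable's upright axis at bench height, z up. Round base 204 mm across, turntable 172 mm across, 76 mm up. A low arm (64 mm wide, 14 mm high) runs out along -y to 220 mm; above it the index plunger lies along -y, axis 60 mm up: a barrel (31 mm thick) to 148 mm from the turntable axis, then bare shaft, a clevis of two lugs and a black pull-knob.
- head_top (a point): Middle of the top of the finned aluminium cylinder head clamped on the turntable, on its axis, 146 mm up. The head is 104 x 96 mm, 70 mm tall; four studs, 57 mm from the axis, stand up to 170 mm. It turns with the knob.
- knob_grip (a point): Centre of the black bar knob above the head, on the turntable axis, 195 mm above the bench. The bar is 64 mm long (along x), 22 mm thick (along y: the faces to grip) and 26 mm tall, from 182 to 208 mm up. Knob, head and turntable turn as one.
- turntable (a joint): Turntable angle, rad, about 0 at the start, growing clockwise from above; not to be turned below -0.2. Drag 0.1 N m. The ring below has one hidden V notch, 0.35 to 1.1 rad clockwise of the start. There the torque dips, pulling forward with 0.3 N m over 0.1 rad as the plunger drops in; going on, it rises to 0.6 N m and within 0.1 rad the plunger rides out again (then turn back). Let go in the notch, it stays.
- plunger (a joint): Index plunger's slide, m: about 0.007 while its roller nose runs on the ring's round rim (start), within 0.001 of 0 when fully home in the notch. Sprung inward with 5 to 6 N; it cannot twist.
- pin_hole (a point): Middle of the upright cross-hole in the plunger's 20 mm steel shaft, on its axis, 60 mm up; axes as stand's (shaft along y). With the plunger home it is 185 mm from the turntable axis, under the middle of the clevis slot; else up to 7 mm further out, covered by the outer lug. The hole is 7.5 mm square, right through, its mouth bevelled to 12 mm along x.
- slot_top (a point): Middle of the clevis slot at the height of the lugs' tops, 76 mm up; fixed, axes as stand's. Two steel lugs, each 12 mm thick (y) and 30 mm wide (x), carry the plunger's end; the slot between them is 8 mm wide (y), bevelled to 11 mm at its mouth, open at both sides and down to the arm.
- rack: Fixed wooden tool rack, 140 x 62 mm and 62 mm high, origin under its centre, long side along x: a 16 mm shelf on two end boards, open below. Towards -x a slot in the shelf, 23.5 (x) by 6.5 mm, holds the hanging R-clip; at +x stand a dark punch (12 mm thick, 35 mm from the centre) and a brass drift (55 mm), tops 89 and 79 mm above the bench.
- clip_coil (a point): Centre of the steel R-clip's coil: 23.5 mm across, wound double, 10.5 mm thick (along y: grip it across this). At the start it rests on the rack's top, centre 74 mm up, the legs hanging in the slot; z up, about 34 g. Straight leg: 4.5 mm wire, along -z, on a line 9.5 mm to -x of here, its round tip 66 mm below. Bent leg: on +x, sprung, reaches 52 mm below, within the coil's width.
- clip_leg (a point): Point on the straight leg's line, 28 mm below the coil's centre; axes as clip_coil. It lies at the middle of the cross-hole when the clip is home: the clip's y along the shaft, either way round, the coil all but resting on the lugs' tops. Pushing the bent leg over the shaft takes up to 10 N, then it snaps round it.
- spring0: Bystander: valve spring, black steel, 33 mm across, 46 mm tall, standing. Origin under its centre.
- spring1: Bystander: a second such valve spring. Origin under its centre.
- spring2: Bystander: a third such valve spring. Origin under its centre.
- shims: Bystander: low pile of four round valve shims, 30 mm across, 14 mm tall. Origin under its centre.
- caliper: Bystander: digital caliper lying flat, 230 mm long, 14 mm high. Origin under its centre.
- socket: Bystander: deep socket standing on end, 26 mm across, 60 mm tall. Origin under its centre.
- spray: Bystander: spray can, 58 mm across, 190 mm tall. Origin under its centre.
There are look-alikes about, which are no part of the job. Of the things shaped like the rack, the wooden one is meant.

How it is judged:
By the outcome, as a careful person would: the job done as asked, in the order asked, and still so for the second after the job is handed in, with the robot touching nothing.
It also fails if it takes over 69 s, if anything falls off the work surface, if the arm or the gripper's body presses on something with over 40 N, if the wrist force passes 120 N, or if a joint passes its speed limit or range.

## Working session

There is one attempt and no reset: what is moved stays moved. The work goes in short steps, Python scripts to look and compute and a shell command to move; the robot and the scene stay as the last step left them, time stands still between calls to the robot, and variables do not carry over. Pictures are saved under pics/ and viewed, and the job is handed in when it is done.

```bash
ls; mkdir -p pics; python3 - <<'E'
from workcell import env
import cv2
print(env.get_state())
for n in("side","top"):
    print(n,env.calibration(n))
    cv2.imwrite(f"pics/{n}0.png",cv2.cvtColor(env.read_camera(n),cv2.COLOR_RGB2BGR))
E
```

```text
pics
{'clock': 0.0, 'joint_pos': array([-1.44758867e+00,  3.13983725e-01,  4.49759014e-02,  1.30360576e+00,
       -6.98850428e-06,  1.43120615e+00]), 'qvel': array([ 0.0013284 ,  0.00146801, -0.00108084,  0.00055794, -0.00052775,
        0.00038329]), 'tau': array([-2.21873506e-05, -4.80629539e+01,  2.98531759e+01,  1.94723869e-02,
       -5.67412928e-05,  2.31205092e-06]), 'tcp_pos': array([ 0.14930558, -0.55474365,  0.23041711]), 'orientation': array([-6.45289405e-04,  7.93656825e-01, -6.08365038e-01, -6.39705226e-04]), 'wrist_force': array([-0.96781953, -0.10560165, -1.17152767]), 'ft_torque': array([0.00025884, 0.00583335, 0.00344097]), 'finger_gap': 0.0855842994325922}
side {'fx': 404.0037040328927, 'fy': 404.0037040328927, 'cx': 253.2458316108387, 'cy': 187.782071169946, 'rvec': array([ 0.86130367, -2.35777013,  1.3017744 ]), 'tvec': array([0.33058147, 0.35553831, 0.65857804])}
top {'fx': 356.8641018054398, 'fy': 356.8641018054398, 'cx': 264.5009310705209, 'cy': 197.15563308119076, 'rvec': array([ 2.17521498, -2.14840238,  0.12153431]), 'tvec': array([-0.10846307,  0.53945116,  1.1698541 ])}
```

View pics/side0.png

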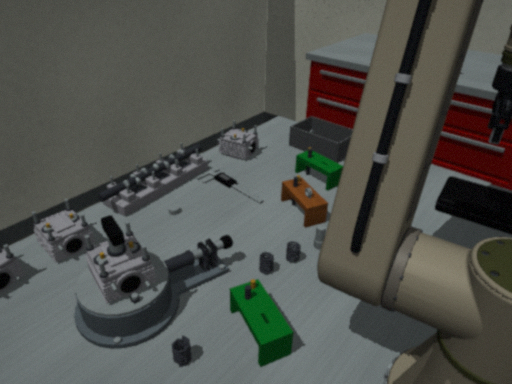

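View pics/top0.png

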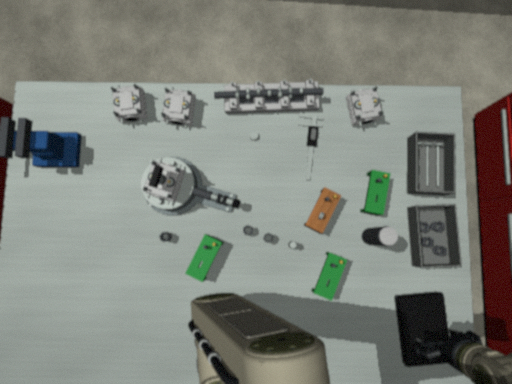

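Top view: stand and head are at about (168,183), with the plunger running right to about (238,202). The rack-shaped things are three green ones, at (205,257), (330,275) and (376,192), and one orange-brown one at (322,210), which matches "wooden". I'll confirm that in enlarged crops.

```bash
cat > h.py <<'E'
import numpy as np, cv2
from scipy.spatial.transform import Rotation as Ro
from workcell import env
def cal(n):
    c=env.calibration(n); R=Ro.from_rotvec(c["rvec"]).as_matrix(); return c,R,np.array(c["tvec"])
def ray(n,u,v):
    c,R,t=cal(n); d=R.T@np.array([(u-c["cx"])/c["fx"],(v-c["cy"])/c["fy"],1.]); return -R.T@t,d
def onz(n,u,v,z):
    o,d=ray(n,u,v); return o+d*(z-o[2])/d[2]
def tri(a,b):
    o1,d1=ray("top",*a);o2,d2=ray("side",*b)
    s=np.linalg.lstsq(np.c_[d1,-d2],o2-o1,rcond=None)[0]
    p,q=o1+s[0]*d1,o2+s[1]*d2; return (p+q)/2,np.linalg.norm(p-q)
def proj(n,p):
    c,R,t=cal(n); q=R@np.asarray(p,float)+t; return np.array([c["fx"]*q[0]/q[2]+c["cx"],c["fy"]*q[1]/q[2]+c["cy"]])
def shot(n,name):
    im=cv2.cvtColor(env.read_camera(n),cv2.COLOR_RGB2BGR); cv2.imwrite(f"pics/{name}.png",im); return im
def crop(im,name,x0,y0,x1,y1,k):
    c=cv2.resize(im[y0:y1,x0:x1],None,fx=k,fy=k,interpolation=cv2.INTER_CUBIC)
    for x in range((x0+9)//10*10,x1,10): cv2.putText(c,str(x),((x-x0)*k,8),0,.3,(0,0,255),1); cv2.line(c,((x-x0)*k,10),((x-x0)*k,15),(0,0,255),1)
    for y in range((y0+9)//10*10,y1,10): cv2.putText(c,str(y),(0,(y-y0)*k+3),0,.3,(0,0,255),1); cv2.line(c,(20,(y-y0)*k),(25,(y-y0)*k),(0,0,255),1)
    cv2.imwrite(f"pics/{name}.png",c)
E
python3 - <<'E'
from h import *
t=cv2.imread("pics/top0.png");s=cv2.imread("pics/side0.png")
crop(t,"t_stand",130,140,250,230,6); crop(t,"t_rack",290,170,360,250,7)
crop(s,"s_stand",65,200,245,345,4); crop(s,"s_rack",270,165,340,230,9)
print(-cal("top")[1].T@cal("top")[2],-cal("side")[1].T@cal("side")[2])
E
```

```text
[ 0.40413214 -0.10469877  1.22353823] [0.03044009 0.497987   0.64845893]
```

View pics/t_stand.png

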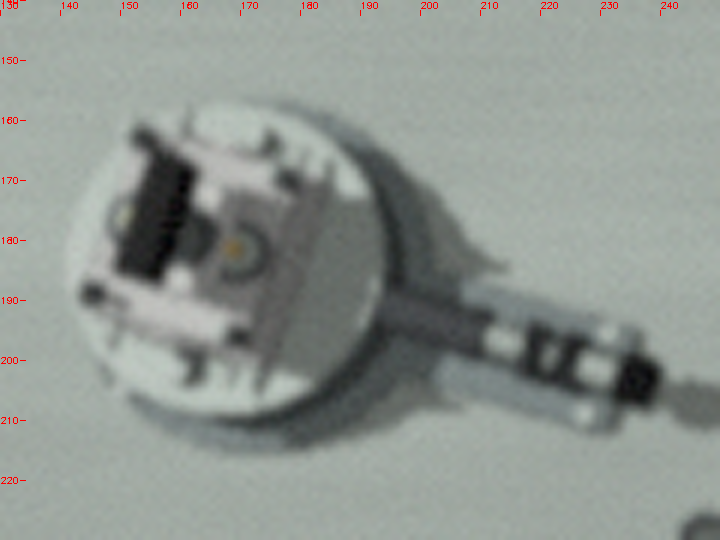

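View pics/t_rack.png

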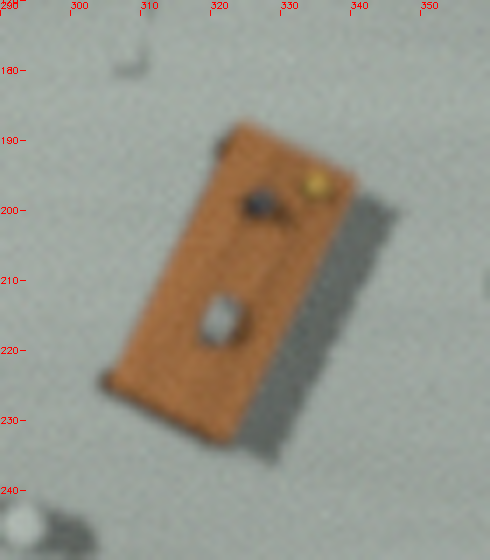

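View pics/s_stand.png

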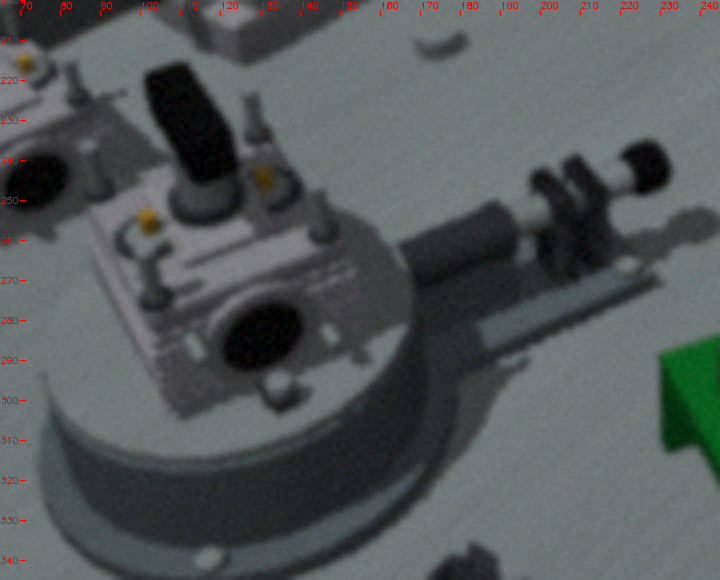

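View pics/s_rack.png

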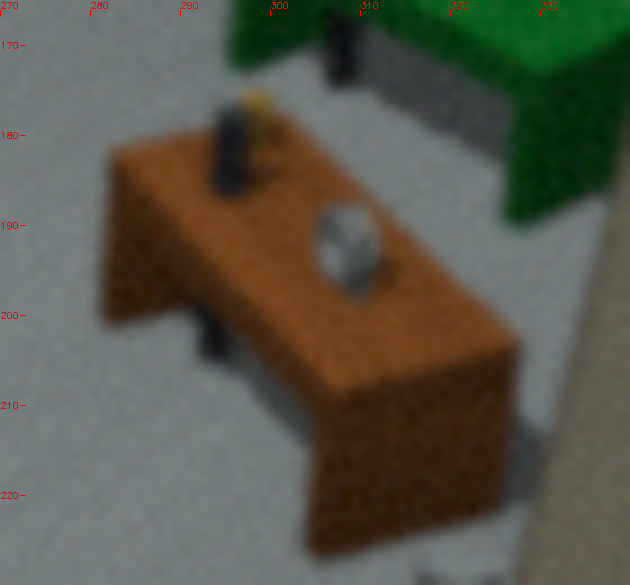

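The crops confirm it. The only orange-brown wooden rack is at (322,210) top. It carries the grey coil at (320.5,216) top and (308,193) side, plus a dark punch and a brass drift. The knob top is at about (155,176) top.

```bash
python3 - <<'E'
from h import *
from scipy.optimize import least_squares
pts=[(141.3,182),(143.5,170),(146,200),(152,206.5),(165,210.3),(176,208.5),(185.5,201.5),(193,188),(194,180),(190.5,170),(180,160),(168,157.2)]
P=np.array([onz("top",*p,.076)[:2] for p in pts])
r=least_squares(lambda q:np.hypot(*(P-q[:2]).T)-q[2],[.6,.2,.086]);print("disc",r.x,(r.fun*1e3).round(1))
for n,p in(("slot",(220.7,198.6)),("lug1",(218,197.7)),("lug2",(223.5,199.8))):print(n,onz("top",*p,.076))
print("pullknob",onz("top",235,203.3,.06),tri((235,203.3),(226.5,241)))
c=r.x[:2]
for n,p in(("slot",(220.7,198.6)),):
  s=onz("top",*p,.076)[:2]; print(np.linalg.norm(s-c), np.degrees(np.arctan2(*(s-c)[::-1])))
s=onz("top",235,203.3,.06)[:2]; print("pk",np.linalg.norm(s-c), np.degrees(np.arctan2(*(s-c)[::-1])))
im=cv2.imread("pics/top0.png").max(2)
m=(im<50).astype(np.uint8); m[:, :140]=0;m[:,200:]=0;m[:150]=0;m[230:]=0
k,_,st,_=cv2.connectedComponentsWithStats(m);i=1+st[1:,4].argmax();pp=np.argwhere(_==i) if 0 else None
n,l,st,ce=cv2.connectedComponentsWithStats(m);i=1+st[1:,4].argmax();print(st[i],ce[i])
cn=cv2.findContours((l==i).astype(np.uint8),0,2)[0][0];box=cv2.boxPoints(cv2.minAreaRect(cn));print(box)
print([onz("top",*b,.208).round(4) for b in box])
# rack
hsv=cv2.cvtColor(cv2.imread("pics/top0.png"),cv2.COLOR_BGR2HSV)
m=cv2.inRange(hsv,(5,120,100),(20,255,255));n,l,st,ce=cv2.connectedComponentsWithStats(m);i=1+st[1:,4].argmax()
cn=cv2.findContours((l==i).astype(np.uint8),0,2)[0][0];box=cv2.boxPoints(cv2.minAreaRect(cn));print("rack",box)
B=np.array([onz("top",*b,.062) for b in box]);print(B,np.linalg.norm(B-np.roll(B,1,0),axis=1),B.mean(0))
print("coil",onz("top",320.3,216,.082),tri((320.5,216),(307.5,192.7)))
print("punch",onz("top",326.8,199.2,.089),"drift",onz("top",334.5,196.3,.079))
for nm,p in(("spring",(249,230)),("spring",(270,238)),("sock",(293,244)),("sp",(166,237)),("shim",(254,137))):print(nm,onz("top",*p,.046))
E
```

```text
disc [0.57688887 0.21558139 0.08707544] [-3.   2.8 -1.2  1.5  0.9  0.8 -1.6 -0.9  1.   0.1 -0.  -0.4]
slot [0.52911836 0.03977578 0.076     ]
lug1 [0.53194028 0.04859231 0.076     ]
lug2 [0.52532644 0.03061609 0.076     ]
pullknob [ 0.5159545  -0.00546273  0.06      ] (array([ 0.51486875, -0.00632235,  0.0619759 ]), np.float64(0.0022445329559364386))
0.18218022280647914 -105.20157324297337
pk 0.22928912049914826 -105.41172618691836
[150 166  12  20 137] [156.2919708  175.93430657]
[[149.79999 183.59999]
 [155.69998 165.89998]
 [163.49997 168.49998]
 [157.59998 186.2    ]]
[array([0.5556, 0.2284, 0.208 ]), array([0.6076, 0.2138, 0.208 ]), array([0.6002, 0.1909, 0.208 ]), array([0.5484, 0.2055, 0.208 ])]
rack [[305.2     224.6    ]
 [323.60004 187.80002]
 [340.00006 196.00003]
 [321.60004 232.80002]]
[[ 0.44911416 -0.2351047   0.062     ]
 [ 0.57050731 -0.29560746  0.062     ]
 [ 0.54403916 -0.34915787  0.062     ]
 [ 0.42327533 -0.28819287  0.062     ]] [0.05904235 0.1356351  0.05973449 0.13527984] [ 0.49673399 -0.29201573  0.062     ]
coil [ 0.47639891 -0.28118186  0.082     ] (array([ 0.47836849, -0.28302468,  0.06965948]), np.float64(0.0027557605439164318))
punch [ 0.52996204 -0.30116368  0.089     ] drift [ 0.5407971 -0.3278175  0.079    ]
spring [ 0.4297293  -0.05221181  0.046     ]
spring [ 0.40446731 -0.12150709  0.046     ]
sock [ 0.38590267 -0.19696018  0.046     ]
sp [0.40347507 0.21964215 0.046     ]
shim [ 0.74361856 -0.0636848   0.046     ]
```

```bash
cat >> h.py <<'E'
def pose():
    s=env.get_state(); M=Ro.from_quat(s["orientation"],scalar_first=True).as_matrix(); return s,np.array(s["tcp_pos"]),M
def go(target=None,yaw=None):
    "print what is needed in tool axes: shift in shares of .05, turn in shares of 8deg"
    s,p,M=pose(); y=np.degrees(np.arctan2(M[1,0],M[0,0]))
    print("t %.2f"%s["clock"],"tcp",p.round(4),"yaw %.2f"%y,"zaxis",M[:,2].round(4),"F",s["wrist_force"].round(1),"T",s["ft_torque"].round(3),"gap %.4f"%s["finger_gap"],"j6 %.2f"%s["joint_pos"][5])
    if target is not None: print("shift rows total",(M.T@(np.array(target)-p)/.05).round(3))
    if yaw is not None:
        D=Ro.from_euler("z",yaw,degrees=True).as_matrix()@np.diag([1,-1,-1.])
        print("turn rows total",(np.degrees(Ro.from_matrix(M.T@D).as_rotvec())/8).round(3))
E
python3 -m inch '[[0,0,0,0,0,-0.5,0],[0,0,0,0,0,-0.9,0],[0,0,-1,0,0,0,0],[0,0,-1,0,0,0,0],[0,0,-1,0,0,0,0],[0,0,-1,0,0,0,0],[0,0,-1,0,0,0,0],[0,0,-1,0,0,0,0],[0,0,-1,0,0,0,0],[0,0,-1,0,0,0,0],[0,0,-1,0,0,0,0],[0,0,-1,0,0,0,0]]'
python3 -m inch '[[0,0,-1,0,0,0,0],[0,0,-1,0,0,0,0],[0,0,-1,0,0,0,0],[0,0,-1,0,0,0,0],[0,0,-1,0,0,0,0],[0,0,-1,0,0,0,0],[0,0,-1,0,0,0,0],[0,0,-0.6,0,0,0,0],[0,0,0,0,0,0,0]]'
python3 -c "
from h import *
go((.577,.2155,.28),74.6)"
```

```text
clock: 1.3
tcp_pos: [0.1494, -0.555, 0.3008]
orientation: [-0.001, 0.999, 0.047, -0.0]
wrist_force: [0.6, 0.5, -0.3]
finger_gap: 0.0851
clock: 2.2
tcp_pos: [0.1494, -0.555, 0.3008]
orientation: [-0.0, 0.839, 0.544, 0.0]
wrist_force: [1.2, 0.5, -0.1]
finger_gap: 0.0855
t 2.20 tcp [ 0.1494 -0.555   0.3008] yaw 65.87 zaxis [-1.e-04  1.e-03 -1.e+00] F [ 1.2  0.5 -0.1] T [ 0.012  0.017 -0.069] gap 0.0855 j6 -1.03
shift rows total [17.561  1.504  0.43 ]
turn rows total [-0.003 -0.006 -1.092]
```

```bash

python3 -m inch '[[0,0,-0.55,0,0,0,0],[0,0,-0.55,0,0,0,0],[0,0,0,0.9,0,0,0],[0,0,0,0.9,0.1,0,0],[0,0,0,0.9,0.1,0,0],[0,0,0,0.9,0.1,0,0],[0,0,0,0.9,0.1,0,0],[0,0,0,0.9,0.1,0,0],[0,0,0,0.9,0,0,0],[0,0,0,0.9,0,0,0],[0,0,0,0.9,0,0,0],[0,0,0,0,0,0,0]]'
python3 -c "
from h import *
go((.577,.2155,.28),74.6)"
```

```text
clock: 3.4
tcp_pos: [0.2808, -0.1666, 0.3015]
orientation: [-0.0, 0.794, 0.608, 0.001]
wrist_force: [-0.4, -1.1, 0.6]
finger_gap: 0.0853
t 3.40 tcp [ 0.2808 -0.1666  0.3015] yaw 74.96 zaxis [ 5.0e-04  1.1e-03 -1.0e+00] F [-0.4 -1.1  0.6] T [-0.089 -0.012  0.035] gap 0.0853 j6 -0.52
shift rows total [8.916 3.737 0.442]
turn rows total [ 0.001 -0.009  0.045]
```

```bash

python3 -m inch '[[0,0,0,0.3,0.9,0,0],[0,0,0,0.7,0.7,0,0],[0,0,0,0.7,0.7,0,0],[0,0,0,0.7,0.7,0,0],[0,0,0,0.8,0.4,0,0],[0,0,0,0.9,0.3,0,0],[0,0,0,0.9,0,0,0],[0,0,0,0.9,0,0,0],[0,0,0,0.9,0,0,0],[0,0,0,0.9,0,0,0],[0,0,0,0.9,0,0,0],[0,0,0,0,0,0,0]]'
python3 - <<'E'
from h import *
go((.5775,.215,.28),74.6)
im=shot("top","top1");crop(im,"t1",120,130,260,240,5)
im=shot("side","side1");crop(im,"s1",50,130,250,300,4)
E
```

```text
clock: 4.6
tcp_pos: [0.5737, 0.1985, 0.2996]
orientation: [-0.001, 0.794, 0.608, -0.0]
wrist_force: [-0.1, -1.1, -1.0]
finger_gap: 0.0855
t 4.60 tcp [0.5737 0.1985 0.2996] yaw 74.84 zaxis [-1.e-03  9.e-04 -1.e+00] F [-0.1 -1.1 -1. ] T [ 0.004 -0.041  0.013] gap 0.0855 j6 0.47
shift rows total [ 0.337 -0.013  0.392]
turn rows total [-0.009 -0.005  0.03 ]
```

View pics/s1.png

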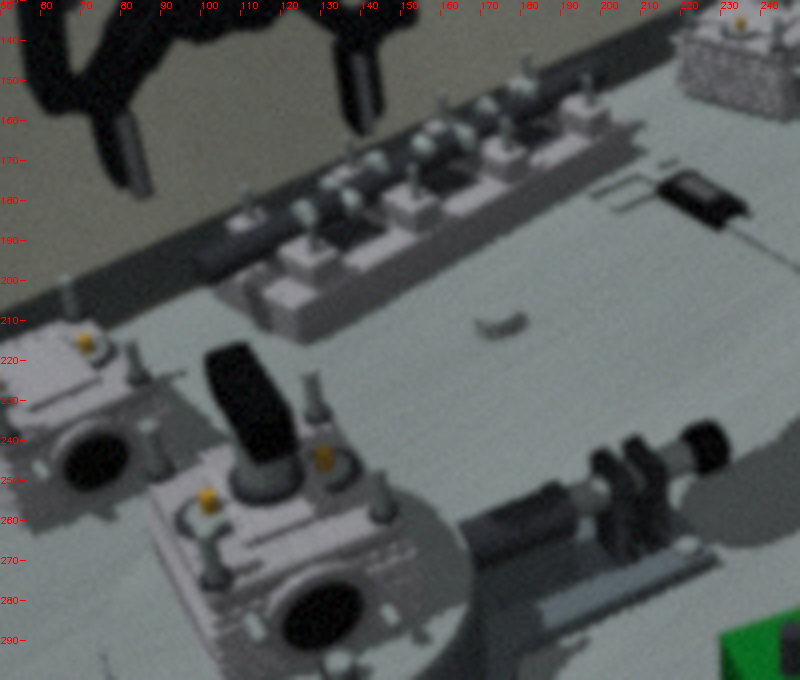

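View pics/t1.png

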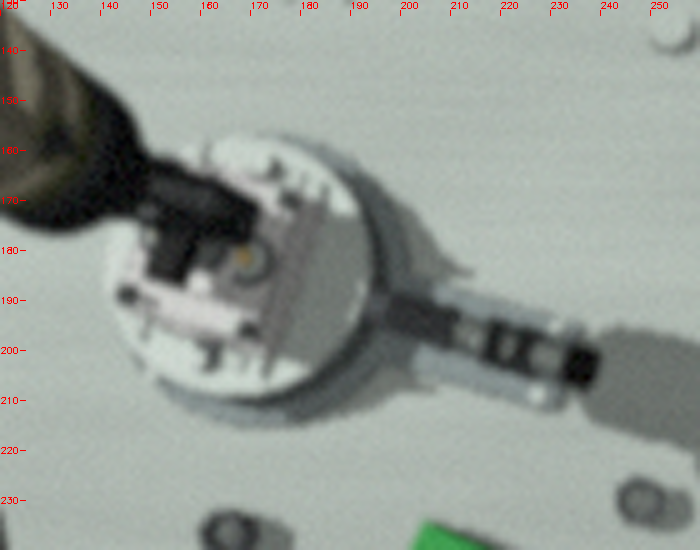

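The side view shows the open gripper clear above the knob, whose top face is around (108,225). I'll check the knob estimate by projecting it into both views.

```bash
python3 - <<'E'
from h import *
for c in((.5775,.215),(.5769,.2156)):
  a=np.radians(-15.4);x=np.array([np.cos(a),np.sin(a)]);y=np.array([-x[1],x[0]])
  for n,f in(("top","top0"),("side","side0")):
    im=cv2.imread(f"pics/{f}.png");im=cv2.resize(im,None,fx=6,fy=6,interpolation=2)
    for z in(.208,.182):
      q=[np.r_[np.array(c)+sx*.032*x+sy*.011*y,z] for sx,sy in((1,1),(1,-1),(-1,-1),(-1,1))]
      cv2.polylines(im,[np.array([(proj(n,k)+.5)*6 for k in q],int)],True,(0,255,255),1)
    for d,z in((.185,.076),(.185,.06),(.2,.076)):
      q=np.r_[np.array(c)-d*y,z];cv2.circle(im,tuple(int(v) for v in (proj(n,q)+.5)*6),3,(0,0,255),-1)
    o=im[150*6:225*6,130*6:250*6] if n=="top" else im[205*6:300*6,90*6:220*6]
    cv2.imwrite(f"pics/chk_{n}.png",o)
  break
E
```

```text
(no output)
```

View pics/chk_top.png

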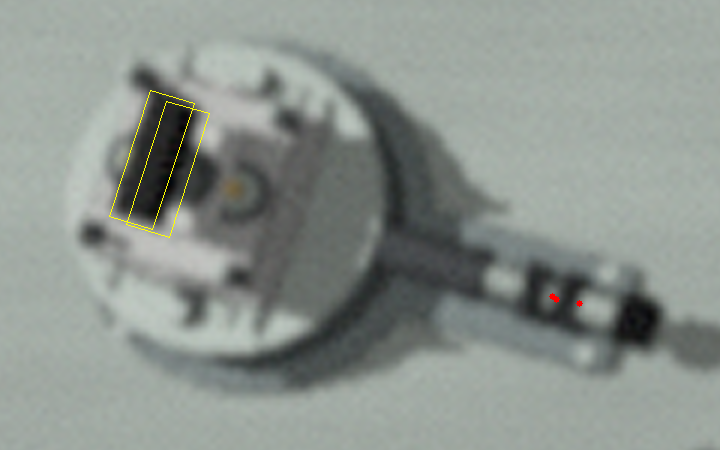

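View pics/chk_side.png

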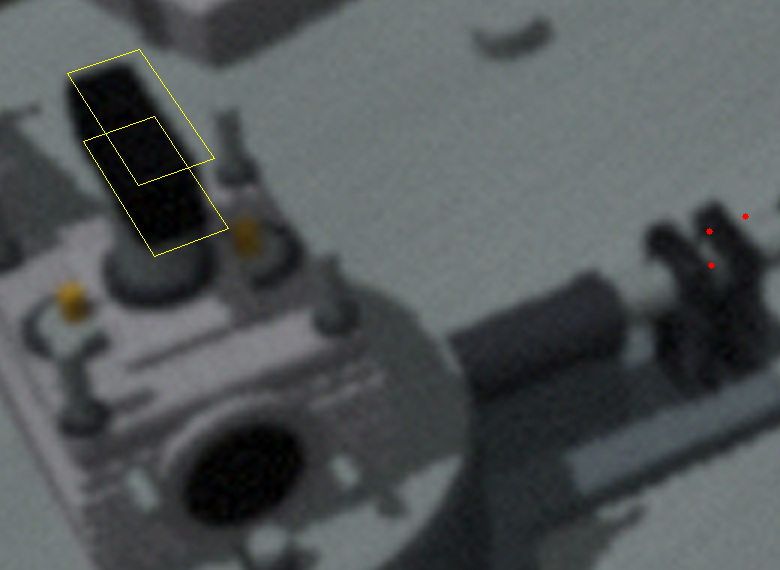

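```bash

python3 -m inch '[[0,0,0.03,0.34,0,0,0],[0,0,0,0,0,0,0],[0,0,0,0,0,0.5,0],[0,0,0,0,0,0.5,0],[0,0,0,0,0,0.5,0],[0,0,0,0,0,0.4,0],[0,0,0,0,0,0.3,0],[0,0,0,0,0,0.15,0],[0,0,0,0,0,0,0]]'
python3 - <<'E'
from h import *
go((.5775,.215,.180),74.6)
im=shot("side","side2");crop(im,"s2",50,130,250,300,4)
E
```

```text
clock: 5.6
tcp_pos: [0.5767, 0.2092, 0.1829]
orientation: [-0.0, 0.797, 0.604, -0.001]
wrist_force: [0.0, -0.4, -0.5]
finger_gap: 0.0856
t 5.60 tcp [0.5767 0.2092 0.1829] yaw 74.30 zaxis [-2.e-03 -8.e-04 -1.e+00] F [ 0.  -0.4 -0.5] T [-0.016  0.092 -0.005] gap 0.0856 j6 0.49
shift rows total [ 0.117 -0.015  0.058]
turn rows total [-0.012  0.009 -0.037]
```

View pics/s2.png

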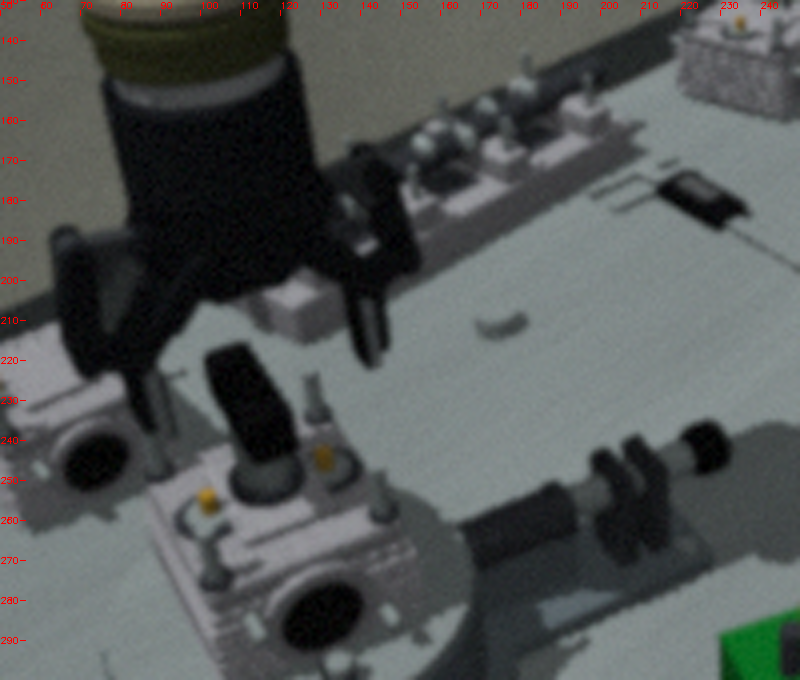

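```bash

python3 -m inch '[[0,0,-0.04,0.12,0,0.05,0],[0,0,0,0,0,0,0],[0,0,0,0,0,0,0.5],[0,0,0,0,0,0,0.6],[0,0,0,0,0,0,0.7],[0,0,0,0,0,0,0.8],[0,0,0,0,0,0,0.9],[0,0,0,0,0,0,0.9]]' 40
python3 - <<'E'
from h import *
go((.5775,.215,.180),74.6)
E
```

```text
clock: 6.45
tcp_pos: [0.5791, 0.217, 0.1815]
orientation: [-0.0, 0.795, 0.607, 0.0]
wrist_force: [-0.4, 3.3, 0.6]
finger_gap: 0.0213
t 6.45 tcp [0.5791 0.217  0.1815] yaw 74.74 zaxis [ 4.e-04  8.e-04 -1.e+00] F [-0.4  3.3  0.6] T [ 0.474 -0.06  -0.187] gap 0.0213 j6 0.49
shift rows total [-0.047 -0.02   0.029]
turn rows total [ 0.001 -0.007  0.018]
```

```bash

python3 -m inch '[[0,0,0.5,0,0,0,0.9],[0,0,0.8,0,0,0,0.9],[0,0,0.5,0,0,0,0.9],[0,0,0,0,0,0,0.9]]'
python3 -c "
from h import *
go()"
python3 -m inch '[[0,0,0.3,0,0,0,0.9],[0,0,0.3,0,0,0,0.9],[0,0,0,0,0,0,0.9]]'
python3 -c "
from h import *
go()"
```

```text
clock: 6.85
tcp_pos: [0.5791, 0.2172, 0.1815]
orientation: [-0.0, 0.865, 0.503, 0.001]
wrist_force: [0.7, 3.5, 0.9]
finger_gap: 0.0213
t 6.85 tcp [0.5791 0.2172 0.1815] yaw 60.34 zaxis [ 6.0e-04  1.1e-03 -1.0e+00] F [0.7 3.5 0.9] T [ 0.717 -0.019 -0.15 ] gap 0.0213 j6 0.75
clock: 7.15
tcp_pos: [0.5791, 0.2172, 0.1815]
orientation: [-0.0, 0.884, 0.467, 0.001]
wrist_force: [0.5, 4.6, 1.1]
finger_gap: 0.0212
t 7.15 tcp [0.5791 0.2172 0.1815] yaw 55.64 zaxis [ 6.0e-04  1.1e-03 -1.0e+00] F [0.5 4.6 1.1] T [ 0.856 -0.09  -0.147] gap 0.0212 j6 0.83
```

```bash
for i in 1; do
python3 -m inch '[[0,0,0.3,0,0,0,0.9],[0,0,0,0,0,0,0.9]]' | tail -2
python3 -c "
from h import *
go()"
python3 -m inch '[[0,0,0.3,0,0,0,0.9],[0,0,0,0,0,0,0.9]]' | tail -2
python3 -c "
from h import *
go()"
python3 -m inch '[[0,0,0.3,0,0,0,0.9],[0,0,0,0,0,0,0.9]]' | tail -2
python3 -c "
from h import *
go()"
done
python3 - <<'E'
from h import *
im=shot("side","side3");crop(im,"s3",50,130,250,300,4)
E
```

```text
wrist_force: [1.0, 6.4, 1.2]
finger_gap: 0.0213
t 7.35 tcp [0.5792 0.2172 0.1815] yaw 53.25 zaxis [ 7.0e-04  1.2e-03 -1.0e+00] F [1.  6.4 1.2] T [ 0.982 -0.116 -0.179] gap 0.0213 j6 0.87
wrist_force: [0.7, 5.4, 0.8]
finger_gap: 0.0214
t 7.55 tcp [0.5792 0.2173 0.1815] yaw 50.85 zaxis [ 6.0e-04  1.3e-03 -1.0e+00] F [0.7 5.4 0.8] T [ 0.984 -0.161 -0.143] gap 0.0214 j6 0.91
wrist_force: [0.1, 5.2, 1.4]
finger_gap: 0.0212
t 7.75 tcp [0.5792 0.2173 0.1815] yaw 48.46 zaxis [ 8.0e-04  1.3e-03 -1.0e+00] F [0.1 5.2 1.4] T [ 0.996 -0.163 -0.095] gap 0.0212 j6 0.95
```

View pics/s3.png

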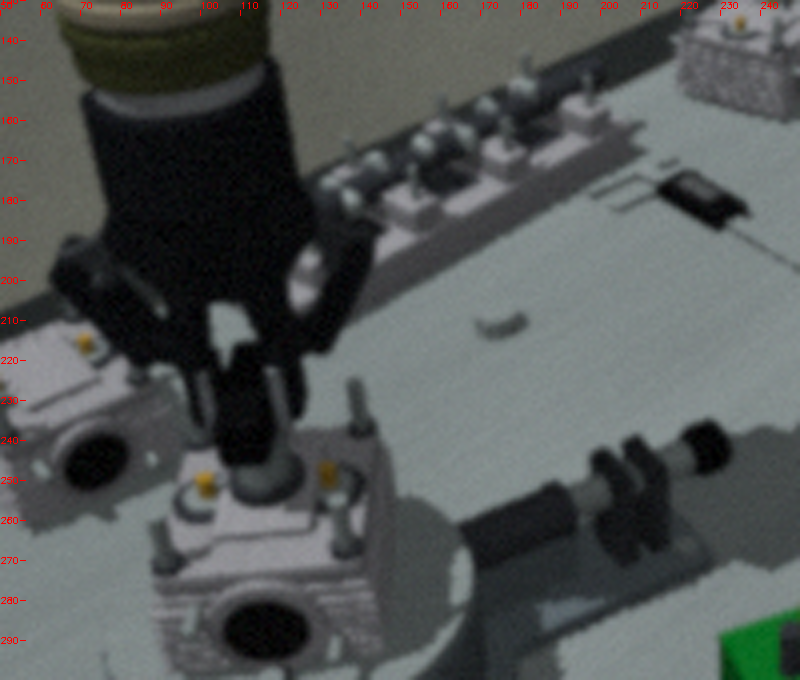

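The head turns with the knob, and the plunger's pull-knob is still out at (226,241) in the side view. I'll go on in small steps.

```bash
cat > /tmp/q.py <<'E'
import sys; sys.path.insert(0,'.')
from h import *
go()
E
python3 -m inch '[[0,0,0.3,0.02,-0.02,0,0.9],[0,0,0,0,0,0,0.9]]' >/dev/null; python3 /tmp/q.py
python3 -m inch '[[0,0,0.3,0,0,0,0.9],[0,0,0,0,0,0,0.9]]' >/dev/null; python3 /tmp/q.py
python3 -m inch '[[0,0,0.3,0,0,0,0.9],[0,0,0,0,0,0,0.9]]' >/dev/null; python3 /tmp/q.py
```

```text
t 8.00 tcp [0.5792 0.2173 0.1815] yaw 45.96 zaxis [ 8.0e-04 -1.2e-03 -1.0e+00] F [ 1.4 -0.2  2.1] T [ 0.081 -0.275 -0.5  ] gap 0.0213 j6 1.00
t 8.20 tcp [0.5792 0.2174 0.1815] yaw 43.57 zaxis [ 7.e-04 -7.e-04 -1.e+00] F [ 2.1 -0.1  2.2] T [-0.009 -0.295 -0.506] gap 0.0213 j6 1.04
t 8.40 tcp [0.5793 0.2174 0.1815] yaw 41.22 zaxis [ 8.e-04 -9.e-04 -1.e+00] F [ 1.6 -0.4  1.4] T [-0.118 -0.433 -0.153] gap 0.0212 j6 1.08
```

```bash

python3 -m inch '[[0,0,0.3,0,0,0,0.9],[0,0,0,0,0,0,0.9]]' >/dev/null; python3 /tmp/q.py
python3 -m inch '[[0,0,0.3,0,0,0,0.9],[0,0,0,0,0,0,0.9]]' >/dev/null; python3 /tmp/q.py
```

```text
t 8.60 tcp [0.5792 0.2174 0.1815] yaw 38.89 zaxis [ 9.0e-04 -1.1e-03 -1.0e+00] F [ 2.9 -2.   2.6] T [-0.345 -0.432  0.463] gap 0.0214 j6 1.12
t 8.80 tcp [0.5793 0.2174 0.1815] yaw 36.48 zaxis [ 0.001  -0.0012 -1.    ] F [ 2.3 -3.6  3.5] T [-0.583 -0.488  0.689] gap 0.0212 j6 1.16
```

Torque dipped to -0.5 N m at yaw 44–46° and rose to +0.69 N m at 36.5°, so the notch centre is about 40.3°. I'll turn back to it and look at the plunger.

```bash

python3 -m inch '[[0,0,-0.45,0,0,0,0.9],[0,0,0,0,0,0,0.9],[0,0,0,0,0,0,0.9]]' >/dev/null; python3 /tmp/q.py
python3 - <<'E'
from h import *
im=shot("side","side4");crop(im,"s4",150,220,240,290,8)
im=shot("top","top4");crop(im,"t4",180,170,250,220,10)
im=cv2.imread("pics/side0.png");crop(im,"s0b",150,220,240,290,8)
E
```

```text
t 9.10 tcp [0.5793 0.2174 0.1815] yaw 39.92 zaxis [ 9.0e-04 -1.1e-03 -1.0e+00] F [ 3.7 -5.2  2.8] T [-0.783 -0.584  0.547] gap 0.0211 j6 1.10
```

View pics/s4.png

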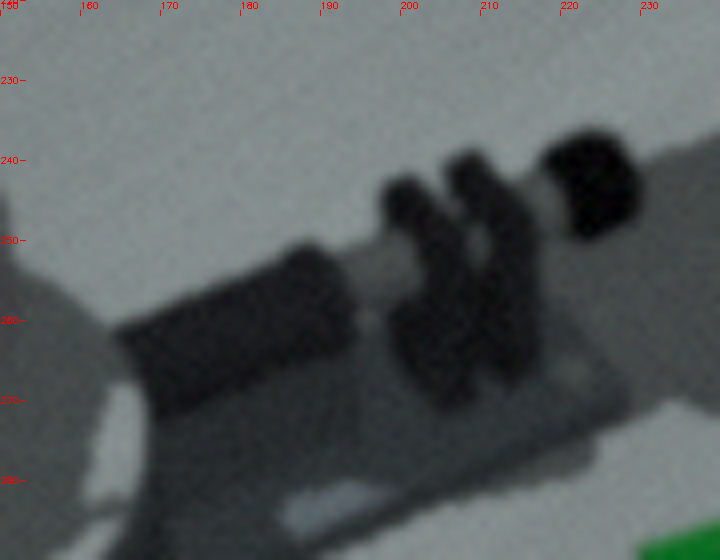

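View pics/s0b.png

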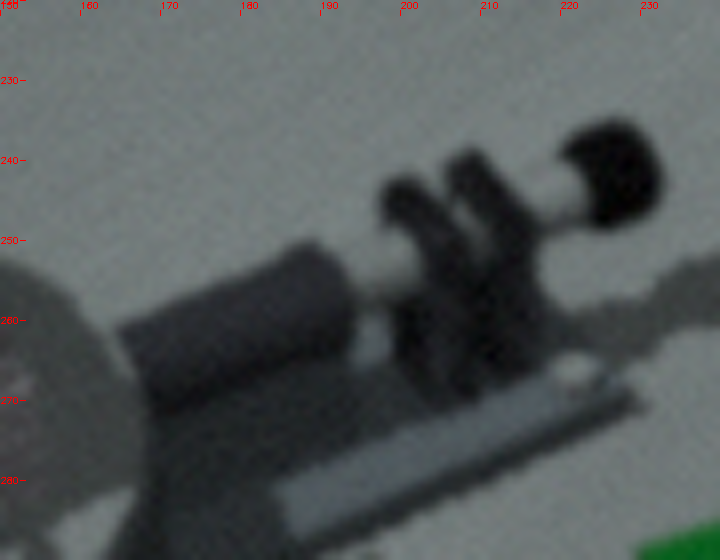

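View pics/t4.png

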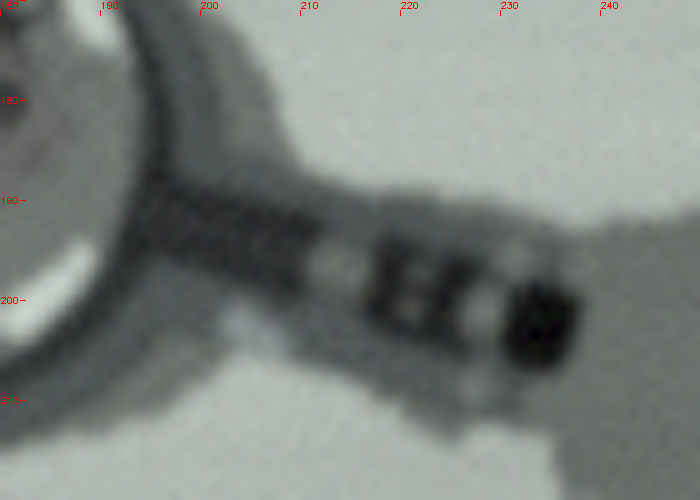

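The pull-knob has moved in from (227,242) to (223.5,243.5) side, so the plunger has dropped. Residual torque is still positive, so I'll back off a little more.

```bash

python3 -m inch '[[0,0,-0.1,0,0,0,0.9],[0,0,0,0,0,0,0.9]]' >/dev/null; python3 /tmp/q.py
python3 -m inch '[[0,0,-0.1,0,0,0,0.9],[0,0,0,0,0,0,0.9]]' >/dev/null; python3 /tmp/q.py
```

```text
t 9.40 tcp [0.5793 0.2174 0.1815] yaw 40.67 zaxis [ 8.e-04 -9.e-04 -1.e+00] F [ 2.8 -4.   3.1] T [-0.702 -0.613  0.052] gap 0.0215 j6 1.09
t 9.60 tcp [0.5793 0.2174 0.1815] yaw 41.46 zaxis [ 8.e-04 -8.e-04 -1.e+00] F [ 3.5 -5.   2.9] T [-0.793 -0.685 -0.306] gap 0.0208 j6 1.08
```

```bash

python3 -m inch '[[0,0,0.07,0,0,0,0.9],[0,0,0,0,0,0,0.9]]' >/dev/null; python3 /tmp/q.py
python3 -m inch '[[0,0,0,0,0,0,0.5],[0,0,0,0,0,0,0],[0,0,0,0,0,0,0],[0,0,0,0,0,-0.5,0],[0,0,0,0,0,-0.9,0],[0,0,0,0,0,-0.9,0],[0,0,0,0,0,0,0]]' >/dev/null; python3 /tmp/q.py
python3 - <<'E'
from h import *
im=shot("side","side5");crop(im,"s5",150,220,240,290,8)
im=shot("top","top5");crop(im,"t5",180,170,250,220,10)
E
```

```text
t 9.80 tcp [0.5793 0.2174 0.1815] yaw 40.92 zaxis [ 9.e-04 -9.e-04 -1.e+00] F [ 3.9 -4.3  3.6] T [-0.819 -0.679 -0.039] gap 0.0214 j6 1.09
t 10.50 tcp [0.5808 0.219  0.3033] yaw 41.01 zaxis [ 0.01    0.0029 -0.9999] F [ 1.7  0.8 -0.1] T [ 0.054 -0.053 -0.014] gap 0.0858 j6 1.09
```

View pics/s5.png

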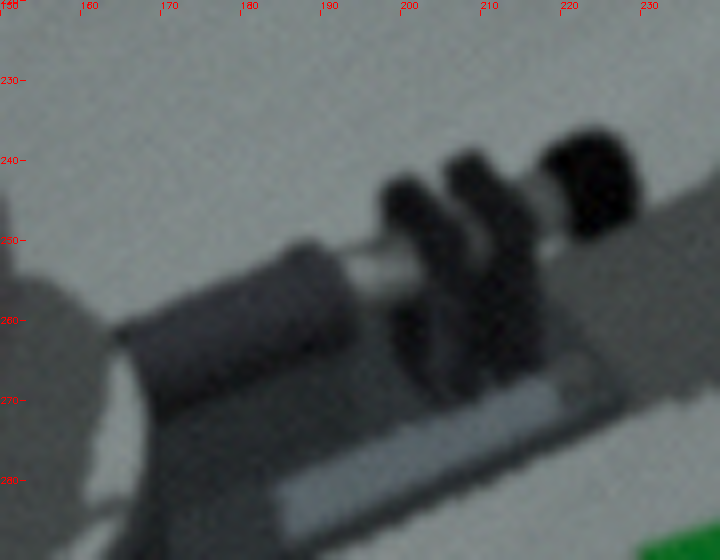

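View pics/t5.png

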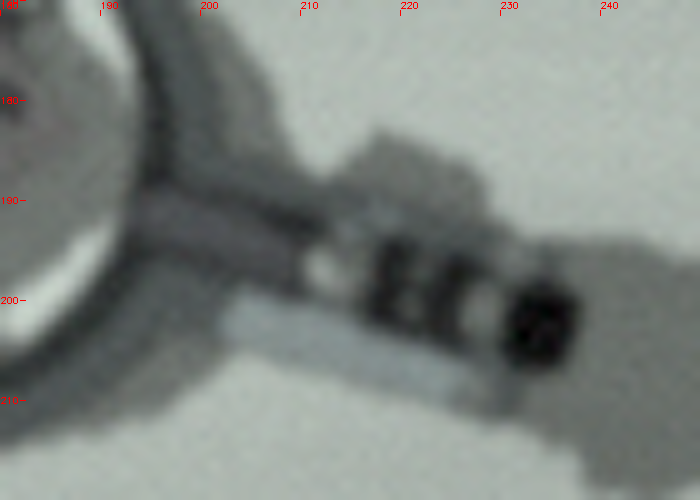

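The plunger stayed home after release: pull-knob at (223.5,243.5) side and (233.5,202.5) top, head standing. Next I'll go to the clip.

```bash
python3 - <<'E'
from h import *
a=np.radians(-15.3);y=np.array([-np.sin(a),np.cos(a)])
for n in("side","top"):
  print(n,[proj(n,np.r_[np.array((.579,.2165))-d*y,.06]).round(1) for d in(.22,.227)])
  im=[cv2.imread(f"pics/{n}{i}.png") for i in(0,5)]
  for k in im:
    g=k.max(2); m=(g<32).astype(np.uint8); x0,x1,y0,y1=(215,235,228,255) if n=="side" else (229,242,190,215)
    q=np.argwhere(m[y0:y1,x0:x1]); print(n,len(q),q.mean(0)[::-1]+[x0,y0])
print("spray",onz("top",380,236,.0),onz("top",389,237,.19))
go((.4775,-.2805,.25),63.4)
E
```

```text
side [array([220.8, 242.8]), array([223.5, 241.7])]
side 94 [225.57446809 242.17021277]
side 107 [222.95327103 243.38317757]
top [array([232.1, 201.7]), array([234.1, 202.3])]
top 29 [235.68965517 202.93103448]
top 33 [233.51515152 202.27272727]
spray [ 0.41592111 -0.49686757  0.        ] [ 0.41155135 -0.46178383  0.19      ]
t 10.60 tcp [0.5792 0.2185 0.2976] yaw 41.00 zaxis [ 2.3e-03  9.0e-04 -1.0e+00] F [ 0.4 -0.4 -1.1] T [0.05  0.026 0.001] gap 0.0851 j6 1.09
shift rows total [-8.085  6.196  0.937]
turn rows total [ 0.009 -0.016 -2.8  ]
```

Knob shift between the two pictures is 2.9 px in the side view, against 2.92 px expected for 7 mm. The plunger is home.

```bash
python3 -m inch '[[0,0,0,-0.4,0.3,0,0],[0,0,0,-0.7,0.54,0,0],[0,0,0,-0.7,0.54,0,0],[0,0,0,-0.7,0.54,0,0],[0,0,0,-0.7,0.54,0,0],[0,0,0,-0.7,0.54,0,0],[0,0,0,-0.7,0.54,0,0],[0,0,0,-0.7,0.54,0,0],[0,0,0,-0.7,0.54,0,0],[0,0,0,-0.7,0.54,0,0],[0,0,-0.6,-0.7,0.54,0,0],[0,0,0,0,0,0,0]]'
python3 -m inch '[[0,0,-0.7,0,0,0,0],[0,0,-0.7,0,0,0,0],[0,0,-0.7,0,0,0,0],[0,0,0,0,0,0.5,0],[0,0,0,0,0,0,0]]'
python3 - <<'E'
from h import *
go((.4775,-.2805,.15),63.4)
E
```

```text
clock: 11.8
tcp_pos: [0.4846, -0.2439, 0.2937]
orientation: [-0.001, 0.922, 0.387, -0.001]
wrist_force: [-0.2, -0.0, -0.8]
finger_gap: 0.0852
clock: 12.3
tcp_pos: [0.4846, -0.2376, 0.2671]
orientation: [-0.004, 0.855, 0.519, -0.001]
wrist_force: [-0.7, 0.4, -1.0]
finger_gap: 0.0854
t 12.30 tcp [ 0.4846 -0.2376  0.2671] yaw 62.58 zaxis [-0.0063  0.0048 -1.    ] F [-0.7  0.4 -1. ] T [ 0.041  0.025 -0.006] gap 0.0854 j6 -0.13
shift rows total [-0.83   0.287  2.339]
turn rows total [-0.056 -0.01  -0.102]
```

```bash
python3 -m inch '[[-0.05,0,-0.1,-0.42,0.14,0,0],[0,0,0,-0.42,0.14,0.5,0],[0,0,0,0,0,0.8,0],[0,0,0,0,0,0.8,0],[0,0,0,0,0,0.3,0],[0,0,0,0,0,0,0]]'
python3 - <<'E'
from h import *
go((.4775,-.2805,.10),63.4)
im=shot("side","side6");crop(im,"s6",260,110,360,230,5)
im=shot("top","top6");crop(im,"t6",280,170,370,260,6)
E
```

```text
clock: 12.9
tcp_pos: [0.4785, -0.2818, 0.1481]
orientation: [-0.001, 0.851, 0.525, 0.001]
wrist_force: [-0.2, -0.1, -0.0]
finger_gap: 0.0852
t 12.90 tcp [ 0.4785 -0.2818  0.1481] yaw 63.37 zaxis [ 5.0e-04  1.7e-03 -1.0e+00] F [-0.2 -0.1 -0. ] T [ 0.008 -0.021 -0.05 ] gap 0.0852 j6 -0.21
shift rows total [ 0.012 -0.029  0.962]
turn rows total [-0.002 -0.013 -0.004]
```

View pics/s6.png

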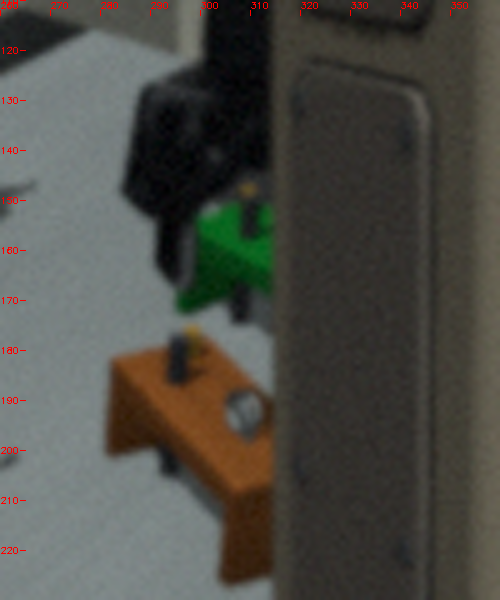

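View pics/t6.png

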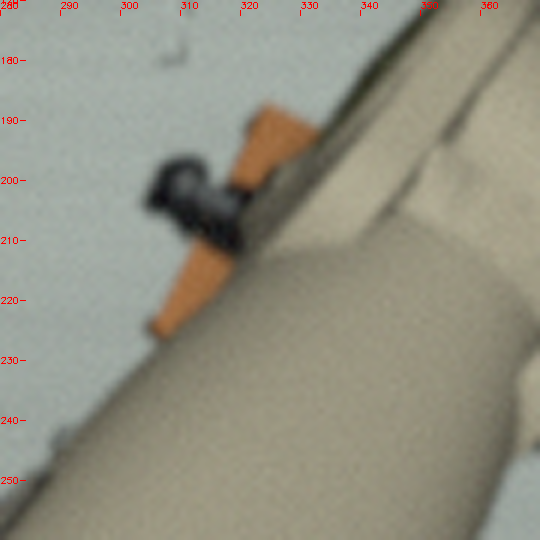

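The arm hides part of both views: the near finger is at (296,165) side, and the coil is still upright at (307,193). I'll descend by the numbers, watching the force.

```bash
python3 -m inch '[[0,0,0,0.01,-0.03,0.4,0],[0,0,0,0,0,0.5,0],[0,0,0,0,0,0.4,0],[0,0,0,0,0,0.26,0],[0,0,0,0,0,0,0]]'
python3 - <<'E'
from h import *
go((.4775,-.2805,.066),63.4)
im=shot("side","side7");crop(im,"s7",260,110,360,230,5)
E
```

```text
clock: 13.5
tcp_pos: [0.4797, -0.2827, 0.0729]
orientation: [0.002, 0.851, 0.525, 0.002]
wrist_force: [-1.0, 0.3, 0.2]
finger_gap: 0.0856
t 13.50 tcp [ 0.4797 -0.2827  0.0729] yaw 63.38 zaxis [ 0.0052 -0.0024 -1.    ] F [-1.   0.3  0.2] T [-0.038  0.037  0.027] gap 0.0856 j6 -0.21
shift rows total [ 0.02  -0.059  0.138]
turn rows total [ 0.041 -0.001 -0.002]
```

View pics/s7.png

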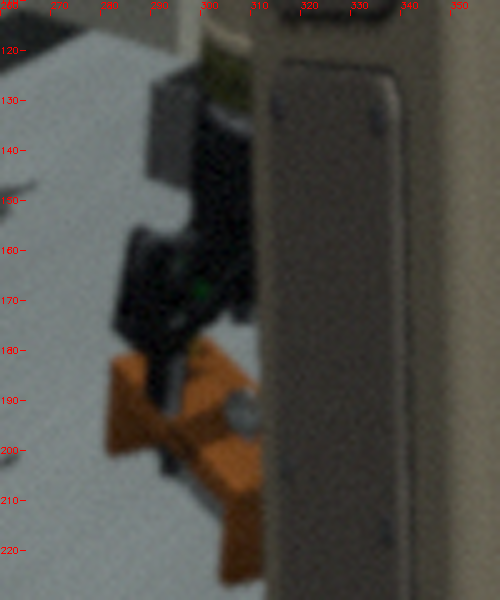

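```bash
python3 -m inch '[[0.04,0,0,0.02,-0.06,0.12,0],[0,0,0,0,0,0,0.3],[0,0,0,0,0,0,0.5],[0,0,0,0,0,0,0.7],[0,0,0,0,0,0,0.8],[0,0,0,0,0,0,0.9],[0,0,0,0,0,0,1],[0,0,0,0,0,0,1]]' 30
python3 - <<'E'
from h import *
go((.4775,-.2805,.066),63.4)
im=shot("side","side8");crop(im,"s8",260,110,360,230,5)
E
```

```text
clock: 14.35
tcp_pos: [0.4776, -0.2815, 0.0676]
orientation: [0.001, 0.851, 0.525, -0.0]
wrist_force: [-2.1, -3.6, 2.1]
finger_gap: 0.0098
t 14.35 tcp [ 0.4776 -0.2815  0.0676] yaw 63.35 zaxis [ 0.001  -0.0019 -1.    ] F [-2.1 -3.6  2.1] T [-0.528  0.32   0.022] gap 0.0098 j6 -0.21
shift rows total [ 0.018 -0.011  0.031]
turn rows total [ 0.013  0.009 -0.006]
```

View pics/s8.png

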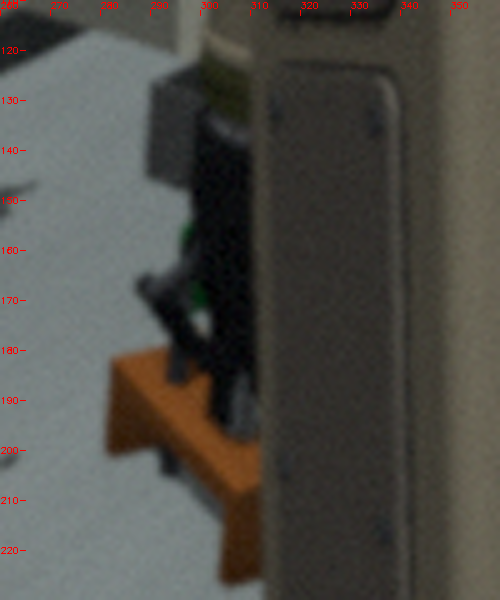

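```bash
python3 -m inch '[[0,0,0,0,0,0,1],[0,0,0,0,0,0,1],[0,0,0,0,0,-0.1,1],[0,0,0,0,0,-0.3,1],[0,0,0,0,0,-0.5,1],[0,0,0,0,0,-0.6,1],[0,0,0,0,0,-0.6,1],[0,0,0,0,0,-0.6,1],[0,0,0,0,0,-0.4,1],[0,0,0,0,0,0,1]]' 70
python3 - <<'E'
from h import *
go((.5302,.0381,.22),74.7)
im=shot("side","side9");crop(im,"s9",260,90,360,210,5)
im=shot("top","top9");crop(im,"t9",280,170,370,260,6)
E
```

```text
clock: 15.4
tcp_pos: [0.4792, -0.2809, 0.2256]
orientation: [0.003, 0.851, 0.526, 0.002]
wrist_force: [0.8, 0.5, -0.0]
finger_gap: 0.0086
t 15.40 tcp [ 0.4792 -0.2809  0.2256] yaw 63.42 zaxis [ 0.0065 -0.0025 -1.    ] F [ 0.8  0.5 -0. ] T [-0.046 -0.031  0.006] gap 0.0086 j6 -0.21
shift rows total [ 6.162 -1.944  0.102]
turn rows total [ 0.05  0.   -1.41]
```

View pics/s9.png

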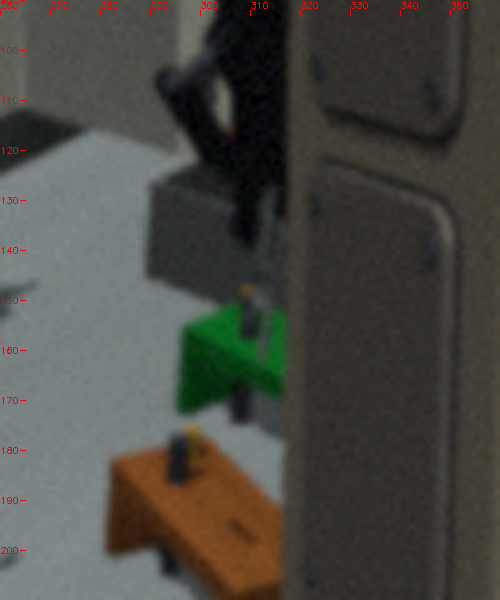

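Lifted. The rack slot is empty at (306,196) and the straight leg hangs below the fingers at (312,165). Now to the stand.

```bash
python3 -m inch '[[0.05,0,0,0.4,-0.1,0,1],[0,0,0,0.7,-0.22,0,1],[0,0,-0.2,0.7,-0.22,0,1],[0,0,-0.3,0.7,-0.22,0,1],[0,0,-0.3,0.7,-0.22,0,1],[0,0,-0.3,0.7,-0.22,0,1],[0,0,-0.3,0.7,-0.22,0,1],[0,0,0,0.7,-0.22,0,1],[0,0,0,0.7,-0.22,0,1],[0,0,0,0,0,0,1]]'
python3 - <<'E'
from h import *
go((.5394,.0356,.165),74.7)
E
```

```text
clock: 16.5
tcp_pos: [0.4994, 0.0354, 0.2211]
orientation: [-0.005, 0.794, 0.608, -0.002]
wrist_force: [-0.5, -0.5, -0.5]
finger_gap: 0.0083
t 16.50 tcp [0.4994 0.0354 0.2211] yaw 74.89 zaxis [-0.0088  0.0047 -0.9999] F [-0.5 -0.5 -0.5] T [-0.    -0.033  0.061] gap 0.0083 j6 0.17
shift rows total [0.209 0.782 1.114]
turn rows total [-0.07  -0.016  0.024]
```

```bash
python3 -m inch '[[-0.07,-0.02,0.02,0.1,0.4,0,1],[0,0,0,0.1,0.4,0.2,1],[0,0,0,0,0,0.4,1],[0,0,0,0,0,0.4,1],[0,0,0,0,0,0.1,1],[0,0,0,0,0,0,1]]'
python3 - <<'E'
from h import *
go((.5394,.0356,.155),74.7)
im=shot("side","side10");crop(im,"s10",150,170,250,290,5)
im=shot("top","top10");crop(im,"t10",160,150,270,240,6)
E
```

```text
clock: 17.1
tcp_pos: [0.5413, 0.0298, 0.1661]
orientation: [0.001, 0.797, 0.605, -0.001]
wrist_force: [0.5, 0.2, 0.2]
finger_gap: 0.0086
t 17.10 tcp [0.5413 0.0298 0.1661] yaw 74.39 zaxis [-4.0e-04 -2.4e-03 -1.0e+00] F [0.5 0.2 0.2] T [-0.024 -0.005 -0.033] gap 0.0086 j6 0.18
shift rows total [ 0.101 -0.067  0.221]
turn rows total [ 0.002  0.017 -0.039]
```

View pics/s10.png

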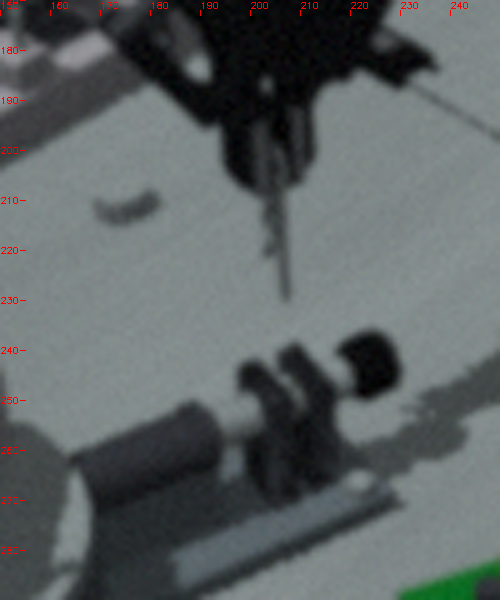

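View pics/t10.png

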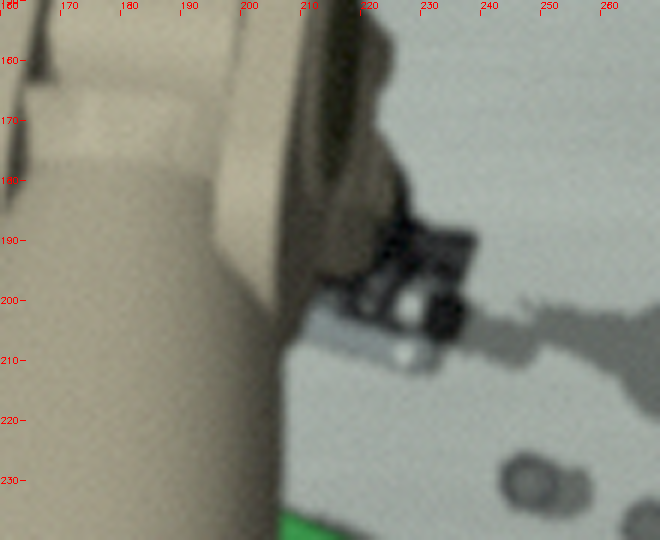

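Side view: the straight leg's tip is at (205.5,229.5), the bent leg's end at about (202,221), and the lug tops are near (200,243) and (208,240). I'll compare them with projected points in the same camera.

```bash
python3 - <<'E'
from h import *
s,p,M=pose()
a=np.radians(-15.3);x=np.array([np.cos(a),np.sin(a)]);y=np.array([-x[1],x[0]])
c=np.array([.5302,.0381])
print("tip pred px",proj("side",p+M@[0,-0.0,0.0596]+np.r_[-.0095*M[:2,1],0]), "yaxis",M[:,1].round(3))
print("tip seen on z",onz("side",205.5,229.5,p[2]-.0596), "expected",(p+.0596*M[:,2]-.0095*M[:,1]).round(4))
for n,f,k,(x0,y0,x1,y1) in(("side","side5",8,(185,225,235,280)),("top","top5",12,(205,185,245,215)),("side","side10",8,(185,195,235,280))):
  im=cv2.resize(cv2.imread(f"pics/{f}.png"),None,fx=k,fy=k,interpolation=2)
  for lo,hi in((.004,.016),(-.016,-.004)):
    q=[np.r_[c+sx*x+sy*y,.076] for sx,sy in((.015,lo),(.015,hi),(-.015,hi),(-.015,lo))]
    cv2.polylines(im,[np.array([(proj(n,v)+.5)*k for v in q],int)],True,(0,255,255),1)
  if f=="side10":
    for dz in(.0596,):
      q=[p+dz*M[:,2]-.0095*M[:,1],p-.0064*M[:,2]-.0095*M[:,1]]
      cv2.polylines(im,[np.array([(proj(n,v)+.5)*k for v in q],int)],False,(0,0,255),1)
  cv2.imwrite(f"pics/o_{f}.png",im[y0*k:y1*k,x0*k:x1*k])
E
```

```text
tip pred px [206.73202414 229.21879991] yaxis [ 0.963 -0.269  0.004]
tip seen on z [0.53511248 0.03463489 0.10852784] expected [0.5338 0.0322 0.1085]
```

View pics/o_side5.png

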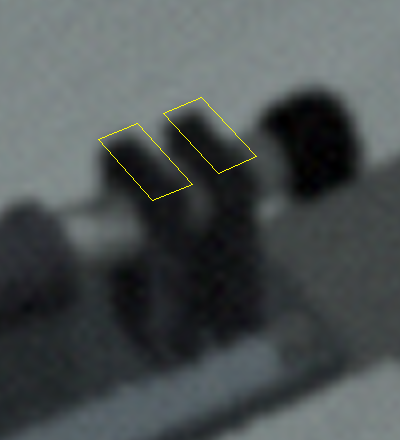

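View pics/o_top5.png

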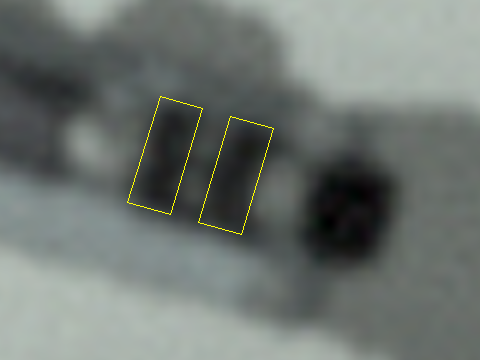

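View pics/o_side10.png

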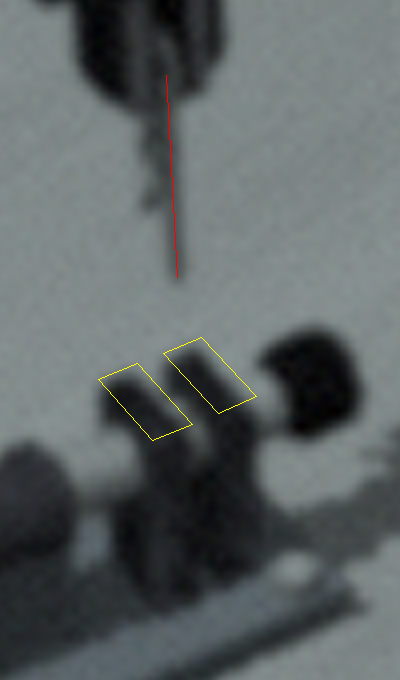

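```bash
python3 - <<'E'
from h import *
from scipy.ndimage import map_coordinates as mc
a=np.radians(-15.3);x=np.array([np.cos(a),np.sin(a)]);y=np.array([-x[1],x[0]])
c=np.array([.5302,.0381])
for n,fs in(("top",["top5","top0"]),("side",["side5","side0"])):
 for f in fs:
  g=cv2.imread(f"pics/{f}.png").mean(2)
  def smp(off,z,d): 
     q=np.array([proj(n,np.r_[c+o*x+e*y,z]) for e in d for o in off]); return mc(g,[q[:,1],q[:,0]],order=1).reshape(len(d),-1).mean(1)
  d=np.arange(-.026,.0261,.002)
  offs=(-.006,-.003,0,.003,.006)
  print(f,"along y"); print(" ".join(f"{e*1e3:.0f}:{v:.0f}" for e,v in zip(d,smp(offs,.076,d))))
  # across x: at lug centers
  e=np.arange(-.03,.031,.003)
  for l in(.010,-.010):
   r=[mc(g,[[proj(n,np.r_[c+o*x+(l)*y,.076])[1]],[proj(n,np.r_[c+o*x+l*y,.076])[0]]],order=1)[0] for o in e]
   print(" across",l," ".join(f"{o*1e3:.0f}:{v:.0f}" for o,v in zip(e,r)))
E
```

```text
top5 along y
-26:92 -24:98 -22:98 -20:94 -18:84 -16:66 -14:49 -12:39 -10:35 -8:36 -6:43 -4:50 -2:58 -0:62 2:60 4:51 6:42 8:37 10:36 12:41 14:55 16:70 18:85 20:96 22:103 24:107 26:112
 across 0.01 -30:138 -27:139 -24:135 -21:123 -18:99 -15:67 -12:41 -9:35 -6:34 -3:34 -0:36 3:38 6:37 9:36 12:49 15:71 18:87 21:90 24:89 27:95 30:102
 across -0.01 -30:138 -27:140 -24:139 -21:126 -18:97 -15:65 -12:43 -9:39 -6:38 -3:37 -0:34 3:35 6:31 9:32 12:44 15:62 18:77 21:83 24:87 27:97 30:105
top0 along y
-26:150 -24:150 -22:147 -20:137 -18:118 -16:92 -14:65 -12:48 -10:43 -8:49 -6:64 -4:81 -2:93 -0:96 2:87 4:70 6:53 8:45 10:45 12:57 14:81 16:105 18:126 20:137 22:143 24:148 26:149
 across 0.01 -30:128 -27:128 -24:125 -21:116 -18:93 -15:67 -12:52 -9:48 -6:48 -3:46 -0:45 3:45 6:45 9:50 12:71 15:98 18:121 21:127 24:132 27:144 30:157
 across -0.01 -30:129 -27:131 -24:129 -21:118 -18:92 -15:63 -12:48 -9:44 -6:47 -3:42 -0:43 3:41 6:40 9:47 12:69 15:96 18:118 21:127 24:135 27:149 30:157
side5 along y
-26:84 -24:98 -22:112 -20:119 -18:123 -16:119 -14:103 -12:72 -10:40 -8:24 -6:23 -4:22 -2:26 -0:38 2:61 4:77 6:72 8:49 10:30 12:21 14:17 16:18 18:24 20:41 22:66 24:91 26:109
 across 0.01 -30:37 -27:43 -24:39 -21:31 -18:26 -15:25 -12:26 -9:29 -6:28 -3:30 -0:30 3:28 6:33 9:47 12:75 15:113 18:127 21:132 24:132 27:133 30:134
 across -0.01 -30:66 -27:52 -24:39 -21:34 -18:31 -15:33 -12:33 -9:36 -6:36 -3:42 -0:44 3:40 6:39 9:53 12:84 15:117 18:132 21:138 24:133 27:130 30:129
side0 along y
-26:119 -24:120 -22:120 -20:120 -18:121 -16:117 -14:101 -12:69 -10:38 -8:25 -6:25 -4:28 -2:32 -0:44 2:63 4:73 6:67 8:47 10:31 12:24 14:24 16:26 18:32 20:51 22:76 24:96 26:110
 across 0.01 -30:32 -27:38 -24:34 -21:31 -18:31 -15:33 -12:32 -9:28 -6:31 -3:29 -0:30 3:30 6:36 9:48 12:71 15:104 18:116 21:119 24:118 27:120 30:124
 across -0.01 -30:62 -27:45 -24:43 -21:41 -18:41 -15:47 -12:47 -9:45 -6:37 -3:41 -0:41 3:36 6:37 9:47 12:75 15:105 18:122 21:121 24:120 27:118 30:119
```

```bash
python3 - <<'E'
from h import *
s,p,M=pose()
g=cv2.imread("pics/side10.png").mean(2)
for r in range(210,234,2):
  w=np.clip(g[r,198:214].max()-g[r,198:214]-15,0,None)
  q=proj("side",p+.02*M[:,2]-.0095*M[:,1])
  print(r,g[r,198:214].astype(int))
for d in(.02,.03,.04,.05,.0596): print(d,proj("side",p+d*M[:,2]-.0095*M[:,1]).round(1))
for t in(-.011,.011): print("finger end",proj("side",p+t*M[:,1]).round(1),proj("side",p+t*M[:,1]+.012*M[:,0]).round(1),proj("side",p+t*M[:,1]-.012*M[:,0]).round(1))
E
python3 -c "
import sys
from h import *
crop(cv2.imread('pics/side10.png'),'s10b',185,175,225,235,10)"
```

```text
210 [132 131 127 117  95  69  62  59  83 109 129 135 129 131 134 135]
212 [135 134 131 121  96  65  58  57  78 103 128 129 131 131 133 131]
214 [132 135 133 126 101  81  70  66  77 102 127 131 133 134 132 131]
216 [137 136 134 128 121 106  81  63  73 105 127 134 131 131 130 132]
218 [136 133 133 128 121  95  84  72  77 100 124 131 132 131 132 135]
220 [132 135 134 129 105  80  78  85  83  97 126 132 131 133 132 131]
222 [131 133 129 131 125 125 120 105  85  96 122 132 131 132 133 131]
224 [133 129 134 133 135 133 128 112  86  93 122 132 133 133 134 135]
226 [133 135 134 134 134 133 129 115  89  87 116 130 133 132 134 132]
228 [134 135 132 134 132 133 131 121  95  88 112 127 135 132 135 135]
230 [135 135 133 131 133 133 135 131 118 114 126 134 133 137 133 135]
232 [133 135 135 134 135 138 137 135 133 133 134 134 138 135 137 140]
0.02 [205.9 214.3]
0.03 [206.1 218.1]
0.04 [206.3 221.9]
0.05 [206.5 225.7]
0.0596 [206.7 229.2]
finger end [205.8 206.8] [200.6 208.7] [210.9 205. ]
finger end [200.6 201.7] [195.5 203.5] [205.7 199.9]
```

View pics/s10b.png

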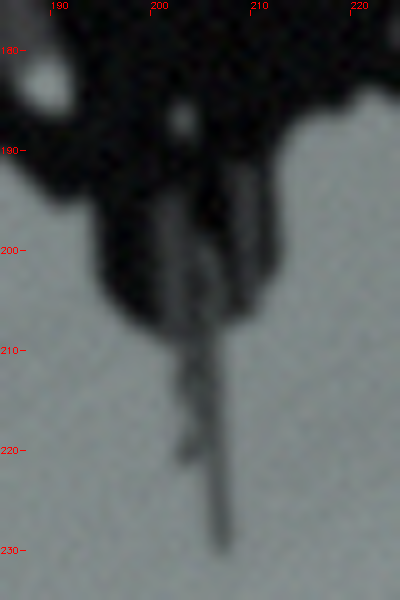

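```bash
python3 -c "
from h import *
go((.539,.037,.145),74.6)"
python3 -m inch '[[0,0.02,-0.03,0.13,-0.1,0.1,1],[0,0,0,0,0,0.2,1],[0,0,0,0,0,0.1,1],[0,0,0,0,0,0,1]]'
python3 -c "
from h import *
go((.539,.037,.14),74.6)"
```

```text
t 17.20 tcp [0.5427 0.0299 0.1681] yaw 74.40 zaxis [ 0.0036 -0.0028 -1.    ] F [-0.3 -0.8  0.4] T [ 0.007 -0.049  0.041] gap 0.0086 j6 0.18
shift rows total [ 0.118 -0.113  0.462]
turn rows total [ 0.03   0.013 -0.025]
clock: 17.6
tcp_pos: [0.5389, 0.0379, 0.1468]
orientation: [0.001, 0.795, 0.606, 0.001]
wrist_force: [-0.3, 0.2, 0.1]
finger_gap: 0.0087
t 17.60 tcp [0.5389 0.0379 0.1468] yaw 74.67 zaxis [ 2.7e-03 -2.0e-04 -1.0e+00] F [-0.3  0.2  0.1] T [0.003 0.001 0.037] gap 0.0087 j6 0.19
shift rows total [-0.017  0.006  0.137]
turn rows total [ 0.019 -0.004  0.009]
```

```bash
python3 -m inch '[[0.02,0,0.01,-0.02,0,0.08,1],[0,0,0,0,0,0,1]]'
python3 - <<'E'
from h import *
im=shot("side","side11");crop(im,"s11",180,190,230,260,8)
go((.539,.037,.14),74.6)
E
```

```text
clock: 17.8
tcp_pos: [0.5394, 0.0366, 0.1434]
orientation: [0.0, 0.796, 0.606, 0.001]
wrist_force: [-0.4, 0.2, -0.7]
finger_gap: 0.0081
t 17.85 tcp [0.5395 0.0366 0.1437] yaw 74.57 zaxis [ 1.4e-03  5.0e-04 -1.0e+00] F [ 0.5 -0.4  0.5] T [ 0.052 -0.002  0.006] gap 0.0083 j6 0.19
shift rows total [ 0.005 -0.011  0.074]
turn rows total [ 0.009 -0.006 -0.004]
```

View pics/s11.png

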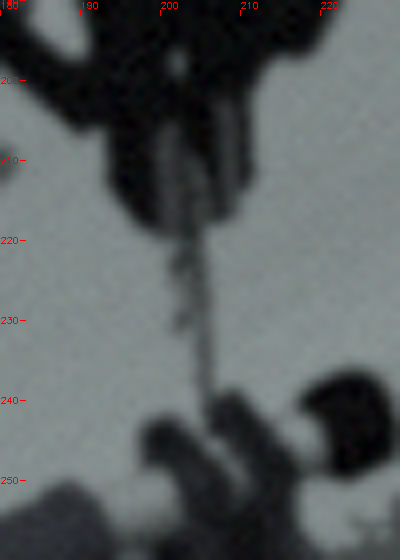

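```bash
python3 - <<'E'
from h import *
s,p,M=pose()
for d in(.02,.04,.0596): print(d,proj("side",p+d*M[:,2]-.0095*M[:,1]).round(1))
print("slot ctr",proj("side",(.5302,.0381,.076)),proj("side",(.5302,.0394,.076)))
crop(cv2.convertScaleAbs(cv2.imread("pics/side11.png"),alpha=2),"s11b",195,225,220,260,16)
E
```

```text
0.02 [205.2 225.8]
0.04 [205.7 233.2]
0.0596 [206.1 240.3]
slot ctr [206.67339373 243.02045615] [206.2445612  243.31806894]
```

View pics/s11b.png

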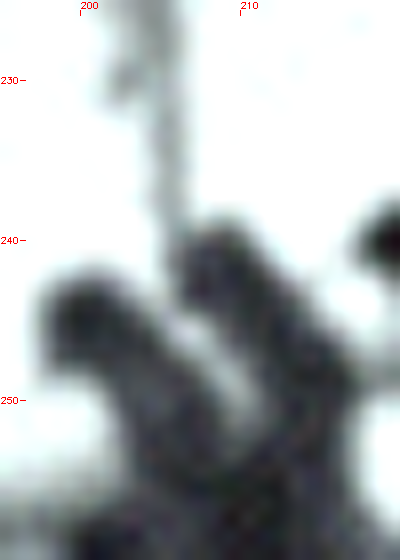

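The leg, in line with (205.4,235), comes down onto the slot's middle at about (206.5,244), within about half a pixel. I'll lower gently, checking force.

```bash
python3 -m inch '[[0,0,0,0.01,-0.01,0.1,1],[0,0,0,0,0,0.1,1],[0,0,0,0,0,0,1]]'
python3 /tmp/q.py
python3 -m inch '[[0,0,0,0,0,0.1,1],[0,0,0,0,0,0,1]]'
python3 -c "
from h import *
go((.539,.037,.125),74.6)"
```

```text
clock: 18.15
tcp_pos: [0.5385, 0.0374, 0.1329]
orientation: [-0.0, 0.796, 0.606, 0.0]
wrist_force: [0.5, 0.3, -0.1]
finger_gap: 0.0083
t 18.15 tcp [0.5385 0.0374 0.1329] yaw 74.58 zaxis [ 2.e-04  6.e-04 -1.e+00] F [ 0.5  0.3 -0.1] T [ 0.01  -0.02  -0.006] gap 0.0083 j6 0.19
clock: 18.35
tcp_pos: [0.5388, 0.0374, 0.1282]
orientation: [0.0, 0.796, 0.606, 0.0]
wrist_force: [0.6, -0.0, -0.9]
finger_gap: 0.0085
t 18.35 tcp [0.5388 0.0374 0.1282] yaw 74.58 zaxis [ 8.e-04  6.e-04 -1.e+00] F [ 0.6 -0.  -0.9] T [0.013 0.011 0.007] gap 0.0085 j6 0.19
shift rows total [-0.006  0.006  0.063]
turn rows total [ 0.004 -0.005 -0.003]
```

```bash
python3 -m inch '[[0,0,0,0,0,0.08,1],[0,0,0,0,0,0,1]]' | grep -E 'tcp|force'
python3 -m inch '[[0,0,0,0,0,0.08,1],[0,0,0,0,0,0,1]]' | grep -E 'tcp|force'
python3 - <<'E'
from h import *
go()
im=shot("side","side12");crop(cv2.convertScaleAbs(im,alpha=1.6),"s12",180,200,230,270,8)
E
```

```text
tcp_pos: [0.54, 0.0372, 0.1264]
wrist_force: [-1.4, 0.2, 8.3]
tcp_pos: [0.5424, 0.0367, 0.1223]
wrist_force: [6.1, -1.5, 0.2]
t 18.75 tcp [0.5424 0.0367 0.1223] yaw 74.56 zaxis [ 0.0088 -0.001  -1.    ] F [ 6.1 -1.5  0.2] T [-0.488 -1.518 -0.028] gap 0.0084 j6 0.19
```

View pics/s12.png

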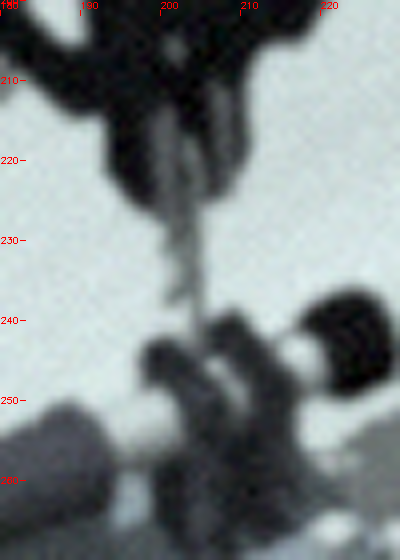

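Contact at tip height about 67 mm, then the tool was pushed 2.5 mm towards +x and sank. I can't tell yet whether the leg is in the hole or beside the shaft. I'll test by nudging it along +x.

```bash
python3 -m inch '[[0,0,0,0,0.06,0,1],[0,0,0,0,0,0,1]]' | grep -E 'tcp|force'; python3 /tmp/q.py
python3 -m inch '[[0,0,0,0,0.06,0,1],[0,0,0,0,0,0,1]]' | grep -E 'tcp|force'; python3 /tmp/q.py
```

```text
tcp_pos: [0.5437, 0.0362, 0.1215]
wrist_force: [4.2, -0.1, 0.8]
t 19.00 tcp [0.5437 0.0362 0.1215] yaw 74.56 zaxis [ 4.7e-03  1.0e-04 -1.0e+00] F [ 4.2 -0.1  0.8] T [-0.287 -1.124  0.025] gap 0.0086 j6 0.19
tcp_pos: [0.5446, 0.0358, 0.1205]
wrist_force: [2.2, -1.3, -0.0]
t 19.20 tcp [0.5446 0.0358 0.1205] yaw 74.58 zaxis [ 5.e-04  7.e-04 -1.e+00] F [ 2.2 -1.3 -0. ] T [-0.166 -0.514 -0.005] gap 0.0084 j6 0.19
```

```bash
python3 -m inch '[[0,0,0,0,0.06,0,1],[0,0,0,0,0,0,1]]' | grep -E 'tcp|force'; python3 /tmp/q.py
python3 -m inch '[[0,0,0,0,0.06,0,1],[0,0,0,0,0,0,1]]' | grep -E 'tcp|force'; python3 /tmp/q.py
```

```text
tcp_pos: [0.5471, 0.0351, 0.1202]
wrist_force: [-0.3, -0.7, -0.1]
t 19.40 tcp [0.5471 0.0351 0.1202] yaw 74.58 zaxis [-3.e-04  8.e-04 -1.e+00] F [-0.3 -0.7 -0.1] T [ 0.019 -0.028 -0.002] gap 0.0083 j6 0.19
tcp_pos: [0.5507, 0.0341, 0.1206]
wrist_force: [1.1, 0.2, 0.0]
t 19.60 tcp [0.5507 0.0341 0.1206] yaw 74.58 zaxis [ 1.1e-03  6.0e-04 -1.0e+00] F [1.1 0.2 0. ] T [-0.001 -0.02  -0.016] gap 0.0086 j6 0.19
```

Free motion on +x with no force, so the leg is beside the shaft on the +x side and the hole lies further to -x. I'll lift and check the clip's attitude.

```bash
python3 -m inch '[[0,0,0,0,0,-0.4,1],[0,0,0,0,0,-0.4,1],[0,0,0,0,0,0,1]]' | grep -E 'tcp|force'
python3 - <<'E'
from h import *
go((.5337,.0388,.15),74.6)
im=shot("side","side13");crop(cv2.convertScaleAbs(im,alpha=1.5),"s13",180,180,230,260,7)
s,p,M=pose()
for d in(.0,.02,.04,.0596): print(d,proj("side",p+d*M[:,2]-.0095*M[:,1]).round(1))
for d in(.0,.0456): print("bent",d,proj("side",p+d*M[:,2]+.0095*M[:,1]).round(1))
E
```

```text
tcp_pos: [0.5523, 0.034, 0.1634]
wrist_force: [1.0, -0.0, -1.1]
t 19.90 tcp [0.5523 0.034  0.1634] yaw 74.58 zaxis [ 6.1e-03  1.0e-04 -1.0e+00] F [ 1.  -0.  -1.1] T [ 0.03   0.005 -0.   ] gap 0.0085 j6 0.19
shift rows total [-0.008 -0.386  0.266]
turn rows total [ 0.042 -0.013 -0.002]
0.0 [201.1 208.2]
0.02 [201.6 216. ]
0.04 [202.  223.5]
0.0596 [202.5 230.8]
bent 0.0 [196.7 203.8]
bent 0.0456 [197.9 221.1]
```

View pics/s13.png

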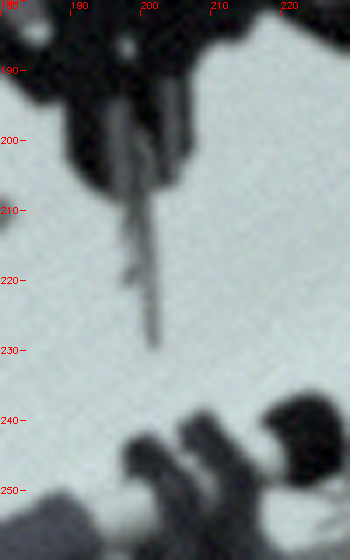

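```bash
python3 - <<'E'
from h import *
for f,u0,r0,r1 in(("side10",203,221,231),("side13",197,212,231),("side12",200,228,240),("side11",202,222,240)):
  g=cv2.imread(f"pics/{f}.png").mean(2)
  print(f)
  for r in range(r0,r1,1):
    print(r,g[r,u0-3:u0+9].astype(int))
E
```

```text
side10
221 [136 126 117 100 104  95  84  96 125 130 134 132]
222 [129 131 125 125 120 105  85  96 122 132 131 132]
223 [132 132 133 134 124 109  85  95 122 132 131 128]
224 [134 133 135 133 128 112  86  93 122 132 133 133]
225 [136 135 138 132 128 115  87  90 120 131 131 135]
226 [134 134 134 133 129 115  89  87 116 130 133 132]
227 [134 135 137 135 130 117  91  86 115 129 133 133]
228 [132 134 132 133 131 121  95  88 112 127 135 132]
229 [134 133 137 130 132 123 106  95 121 132 131 133]
230 [133 131 133 133 135 131 118 114 126 134 133 137]
side13
212 [136 135 121  93  72  67  60  81 116 131 134 136]
213 [136 136 122 100  80  76  64  85 110 130 132 130]
214 [137 133 124 105  94  80  69  83 111 131 132 134]
215 [133 132 125 117 101  84  71  80 107 126 132 131]
216 [133 134 133 123 103  90  75  77 105 127 136 133]
217 [137 133 131 122 104  89  78  78 106 125 132 135]
218 [133 134 131 114  85  75  79  82 103 127 136 136]
219 [134 130 124 104  78  80  83  87 105 127 131 132]
220 [134 132 124 106  89  96  86  87 104 126 133 132]
221 [134 134 128 121 117 112  97  85 101 124 134 134]
222 [1
[... 1413 characters left out ...]
27 [134 133 124 106  90  77  78 102 127 134 136 135]
228 [134 131 121 102  88  79  80 104 129 133 133 137]
229 [130 133 113  86  80  86  87 109 130 135 137 131]
230 [134 126 110  84  86  90  90 109 130 137 136 132]
231 [133 127 113 102 106  97  90 104 126 135 134 135]
232 [134 133 128 121 117 101  83 104 127 134 137 135]
233 [136 135 134 132 124  99  85 100 126 135 133 140]
234 [138 137 136 136 127 104  83 101 128 136 139 137]
235 [138 135 137 134 127 110  88  99 127 140 139 137]
236 [139 137 134 136 128 107  87 102 131 139 138 138]
237 [137 137 136 133 125 104  87  98 126 133 132 134]
238 [137 135 136 137 135 113  88  92 110 101 101 117]
239 [138 136 136 139 138 122  89  72  73  61  59  88]
```

The clip has shifted about 4 mm in the fingers since the start but is still upright. The tip is at (201.4,229.5) side. The flank contact puts the hole at TCP (.5346,.0386) and the vision-corrected estimate at (.5347,.038). They agree, so I'll retry there.

```bash
python3 -m inch '[[0.04,0,0,0,-0.2,0.1,1],[0,0,0,0,-0.17,0.1,1],[0,0,0,0,0,0.1,1],[0,0,0,0,0,0,1]]' 90 | grep -E 'tcp|force'
python3 -c "
from h import *
go((.5347,.0384,.14),74.6)"
```

```text
tcp_pos: [0.5313, 0.0393, 0.1443]
wrist_force: [-0.1, -0.4, 0.1]
t 20.35 tcp [0.5313 0.0393 0.1443] yaw 74.59 zaxis [-0.0065  0.0022 -1.    ] F [-0.1 -0.4  0.1] T [ 0.011  0.057 -0.04 ] gap 0.0079 j6 0.19
shift rows total [-0.     0.071  0.085]
turn rows total [-0.049 -0.003 -0.001]
```

```bash
python3 -m inch '[[-0.05,0,0,0,0.07,0.04,1],[0,0,0,0,0,0,1],[0,0,0,0,0,0,1]]' | grep -E 'tcp|force'
python3 - <<'E'
from h import *
im=shot("side","side14");crop(cv2.convertScaleAbs(im,alpha=1.5),"s14",180,200,230,260,9)
go((.5347,.0384,.13),74.6)
E
```

```text
tcp_pos: [0.5365, 0.0381, 0.1439]
wrist_force: [1.4, -0.4, -0.7]
t 20.70 tcp [0.5365 0.0381 0.144 ] yaw 74.57 zaxis [ 3.4e-03  1.0e-04 -1.0e+00] F [ 0.3  0.6 -0.1] T [-0.     0.003 -0.016] gap 0.0079 j6 0.19
shift rows total [-0.004 -0.036  0.28 ]
turn rows total [ 0.023 -0.007 -0.003]
```

View pics/s14.png

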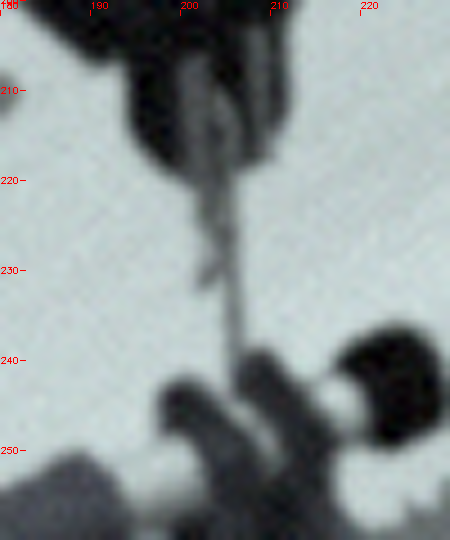

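```bash
python3 -m inch '[[0.02,0,0,-0.01,-0.04,0.1,1],[0,0,0,0,0,0.1,1],[0,0,0,0,0,0,1]]' | grep -E 'tcp|force'
python3 /tmp/q.py
python3 -m inch '[[0,0,0,0,0,0.06,1],[0,0,0,0,0,0,1]]' | grep -E 'tcp|force'; python3 /tmp/q.py
```

```text
tcp_pos: [0.5334, 0.0382, 0.1329]
wrist_force: [-0.4, 0.2, -0.8]
t 21.00 tcp [0.5334 0.0382 0.1329] yaw 74.57 zaxis [-0.0013  0.001  -1.    ] F [-0.4  0.2 -0.8] T [-0.016  0.046 -0.04 ] gap 0.0077 j6 0.19
tcp_pos: [0.5339, 0.0382, 0.1304]
wrist_force: [-0.0, -0.5, 0.3]
t 21.20 tcp [0.5339 0.0382 0.1304] yaw 74.58 zaxis [-2.e-04  9.e-04 -1.e+00] F [-0.  -0.5  0.3] T [-0.007 -0.015 -0.023] gap 0.0077 j6 0.19
```

```bash
python3 -m inch '[[0,0,0,0,0,0.06,1],[0,0,0,0,0,0,1]]' >/dev/null; python3 /tmp/q.py
python3 -m inch '[[0,0,0,0,0,0.06,1],[0,0,0,0,0,0,1]]' >/dev/null; python3 /tmp/q.py
```

```text
t 21.40 tcp [0.5339 0.0382 0.1275] yaw 74.58 zaxis [-1.e-04  9.e-04 -1.e+00] F [ 0.7 -0.1 -0.9] T [-0.01   0.022  0.001] gap 0.0077 j6 0.19
t 21.60 tcp [0.5339 0.0383 0.1245] yaw 74.58 zaxis [-1.e-04  9.e-04 -1.e+00] F [0.4 0.5 0. ] T [ 0.013  0.02  -0.022] gap 0.0082 j6 0.19
```

```bash
python3 -m inch '[[0,0,0,0,0,0.06,1],[0,0,0,0,0,0,1]]' >/dev/null; python3 /tmp/q.py
python3 -m inch '[[0,0,0,0,0,0.06,1],[0,0,0,0,0,0,1]]' >/dev/null; python3 /tmp/q.py
```

```text
t 21.80 tcp [0.5339 0.0382 0.1215] yaw 74.58 zaxis [-2.e-04  9.e-04 -1.e+00] F [ 0.8 -0.4  0. ] T [ 0.017 -0.038  0.018] gap 0.0080 j6 0.19
t 22.00 tcp [0.5339 0.0382 0.1185] yaw 74.58 zaxis [-2.e-04  9.e-04 -1.e+00] F [-0.1  0.3 -1.2] T [-0.017 -0.021  0.041] gap 0.0077 j6 0.19
```

No contact at hole depth. I'll nudge ±x to see whether it is trapped in the hole.

```bash
python3 -m inch '[[0,0,0,0,0,0.08,1],[0,0,0,0,0.06,0,1],[0,0,0,0,0,0,1]]' >/dev/null; python3 /tmp/q.py
python3 -m inch '[[0,0,0,0,-0.1,0,1],[0,0,0,0,0,0,1]]' >/dev/null; python3 /tmp/q.py
```

```text
t 22.30 tcp [0.536  0.0376 0.1142] yaw 74.58 zaxis [-0.0022  0.0014 -1.    ] F [-1.9  0.7 -1.7] T [ 0.178  0.547 -0.031] gap 0.0077 j6 0.19
t 22.50 tcp [0.5325 0.0387 0.1152] yaw 74.58 zaxis [ 1.8e-03  5.0e-04 -1.0e+00] F [ 0.2  0.5 -0.4] T [-0.036 -0.065  0.024] gap 0.0076 j6 0.19
```

```bash
python3 -m inch '[[0,0,0,0,-0.06,0,1],[0,0,0,0,0,0,1]]' >/dev/null; python3 /tmp/q.py
python3 - <<'E'
from h import *
im=shot("side","side15");crop(cv2.convertScaleAbs(im,alpha=1.5),"s15",180,205,230,270,8)
E
```

```text
t 22.70 tcp [0.5314 0.0391 0.1158] yaw 74.57 zaxis [ 5.1e-03 -2.0e-04 -1.0e+00] F [ 2.8 -1.5 -2.4] T [-0.325 -1.187 -0.089] gap 0.0081 j6 0.19
```

View pics/s15.png

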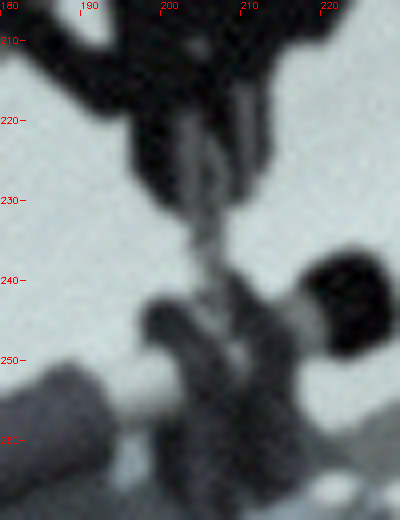

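It is blocked both ways (F -1.9 N going +x, +2.8 N going -x) over about 3 mm of travel, so the leg is in the hole. I'll re-centre and push down.

```bash
python3 -m inch '[[-0.02,0,0,0,0.05,0,1],[0,0,0,0,0,0,1]]' >/dev/null; python3 -c "
from h import *
go((.5339,.0383,.1),74.6)"
python3 -m inch '[[0,0,0,0,0,0.08,1],[0,0,0,0,0,0.08,1],[0,0,0,0,0,0,1]]' >/dev/null; python3 -c "
from h import *
go((.5339,.0383,.1),74.6)"
```

```text
t 22.95 tcp [0.5319 0.0389 0.1151] yaw 74.58 zaxis [ 3.6e-03  2.0e-04 -1.0e+00] F [ 1.9 -1.6  1.1] T [-0.115 -0.664  0.005] gap 0.0080 j6 0.19
shift rows total [-0.001  0.04   0.303]
turn rows total [ 0.024 -0.008 -0.003]
t 23.25 tcp [0.532  0.0388 0.1062] yaw 74.57 zaxis [ 3.4e-03 -1.0e-04 -1.0e+00] F [ 4.6 -2.  -2.3] T [-0.309 -1.177 -0.008] gap 0.0080 j6 0.19
shift rows total [0.001 0.038 0.124]
turn rows total [ 0.024 -0.006 -0.003]
```

```bash
python3 -m inch '[[0.03,0,0,0,0.06,0,1],[0,0,0,0,0,0,1]]' >/dev/null; python3 -c "
from h import *
go((.5339,.0383,.1),74.6)"
python3 -m inch '[[0,0,0,0,0,0.06,1],[0,0,0,0,0,0,1]]' >/dev/null; python3 -c "
from h import *
go((.5339,.0383,.1),74.6)"
```

```text
t 23.45 tcp [0.5336 0.0382 0.1063] yaw 74.58 zaxis [-0.004   0.0018 -1.    ] F [ 0.5 -0.1 -0.6] T [0.005 0.024 0.003] gap 0.0079 j6 0.19
shift rows total [0.003 0.007 0.125]
turn rows total [-0.031 -0.005 -0.003]
t 23.65 tcp [0.5338 0.0383 0.1032] yaw 74.58 zaxis [-0.0029  0.0015 -1.    ] F [ 0.2  0.5 -0.9] T [-0.048 -0.045  0.013] gap 0.0081 j6 0.19
shift rows total [0.002 0.003 0.063]
turn rows total [-0.023 -0.005 -0.002]
```

Forces are near zero, so I'll keep going down.

```bash
python3 -m inch '[[-0.02,0,0,0,0,0.08,1],[0,0,0,0,0,0,1]]' >/dev/null; python3 /tmp/q.py
python3 -m inch '[[0,0,0,0,0,0.08,1],[0,0,0,0,0,0,1]]' >/dev/null; python3 /tmp/q.py
python3 -m inch '[[0,0,0,0,0,0.06,1],[0,0,0,0,0,0,1]]' >/dev/null; python3 /tmp/q.py
```

```text
t 23.85 tcp [0.5347 0.0381 0.0995] yaw 74.58 zaxis [ 2.e-03  4.e-04 -1.e+00] F [ 1.  -0.8  0.7] T [-0.064 -0.356 -0.021] gap 0.0078 j6 0.19
t 24.05 tcp [0.5351 0.0379 0.0957] yaw 74.57 zaxis [ 2.7e-03  2.0e-04 -1.0e+00] F [ 2.5 -1.5 -0.3] T [-0.206 -0.688  0.009] gap 0.0079 j6 0.19
t 24.25 tcp [0.535  0.038  0.0926] yaw 74.57 zaxis [ 2.2e-03  3.0e-04 -1.0e+00] F [ 3.1 -0.6 -1.3] T [-0.19  -0.86   0.016] gap 0.0078 j6 0.19
```

```bash
python3 -m inch '[[0,0,0,0,0.02,0.07,1],[0,0,0,0,0,0,1]]' >/dev/null; python3 /tmp/q.py
python3 -m inch '[[0,0,0,0,0,0.07,1],[0,0,0,0,0,0,1]]' >/dev/null; python3 /tmp/q.py
python3 - <<'E'
from h import *
im=shot("side","side16");crop(cv2.convertScaleAbs(im,alpha=1.5),"s16",180,205,230,270,8)
E
```

```text
t 24.45 tcp [0.535  0.0379 0.0886] yaw 74.58 zaxis [ 3.e-04  6.e-04 -1.e+00] F [ 2.7 -1.1 -3.7] T [-0.197 -0.612 -0.038] gap 0.0081 j6 0.19
t 24.65 tcp [0.5348 0.038  0.0851] yaw 74.58 zaxis [-2.e-04  8.e-04 -1.e+00] F [ 1.1  0.9 -3. ] T [-0.125 -0.473 -0.054] gap 0.0082 j6 0.19
```

View pics/s16.png

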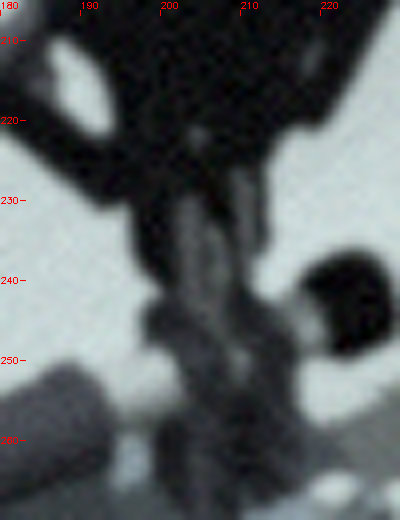

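Fz turned negative (-3 N), so the clip is being drawn down: the bent leg has ridden over and is pulling in. I'll continue to the end stop.

```bash
python3 -m inch '[[0,0,0,0,0,0.05,1],[0,0,0,0,0,0,1]]' >/dev/null; python3 /tmp/q.py
python3 -m inch '[[0,0,0,0,0,0.03,1],[0,0,0,0,0,0,1]]' >/dev/null; python3 /tmp/q.py
python3 -m inch '[[0,0,0,0,0,0.03,1],[0,0,0,0,0,0,1]]' >/dev/null; python3 /tmp/q.py
```

```text
t 24.90 tcp [0.535 0.038 0.083] yaw 74.58 zaxis [ 6.e-04  7.e-04 -1.e+00] F [0.1 0.4 0.1] T [-0.054 -0.135 -0.027] gap 0.0078 j6 0.19
t 25.10 tcp [0.5356 0.0379 0.0818] yaw 74.58 zaxis [ 1.8e-03  6.0e-04 -1.0e+00] F [ 1.4  0.7 -0.3] T [-0.068 -0.223 -0.025] gap 0.0079 j6 0.19
t 25.30 tcp [0.536  0.0375 0.0807] yaw 74.57 zaxis [ 2.6e-03 -2.0e-04 -1.0e+00] F [ 0.5 -2.1  1.5] T [-0.327 -0.223  0.005] gap 0.0079 j6 0.19
```

```bash
python3 -m inch '[[0,0,0,0,0,0.03,1],[0,0,0,0,0,0,1]]' >/dev/null; python3 /tmp/q.py
python3 -m inch '[[0,0,0,0,0,0.03,1],[0,0,0,0,0,0,1]]' >/dev/null; python3 /tmp/q.py
```

```text
t 25.50 tcp [0.5364 0.0373 0.0801] yaw 74.55 zaxis [ 3.6e-03 -7.0e-04 -1.0e+00] F [ 0.  -1.8  7.7] T [-0.446  0.195 -0.01 ] gap 0.0078 j6 0.19
t 25.70 tcp [0.5369 0.037  0.0786] yaw 74.55 zaxis [ 0.0046 -0.0012 -1.    ] F [ 2.  -3.3  3.6] T [-0.603 -0.279 -0.004] gap 0.0080 j6 0.19
```

```bash
python3 -m inch '[[0,0,0,0,0,0.03,1],[0,0,0,0,0,0,1]]' >/dev/null; python3 /tmp/q.py
python3 -m inch '[[0,0,0,0,0,-0.03,0.8],[0,0,0,0,0,0,0.4],[0,0,0,0,0,0,0.2],[0,0,0,0,0,0,0],[0,0,0,0,0,0,0],[0,0,0,0,0,-0.4,0],[0,0,0,0,0,-0.6,0],[0,0,0,0,0,-0.6,0],[0,0,0,0,0,0,0]]'
python3 - <<'E'
from h import *
im=shot("side","side17");crop(cv2.convertScaleAbs(im,alpha=1.4),"s17",170,210,240,280,8)
im=shot("top","top17");crop(im,"t17",190,170,250,220,10)
E
```

```text
t 25.90 tcp [0.5371 0.037  0.0779] yaw 74.55 zaxis [ 0.0053 -0.0014 -1.    ] F [-1.2 -3.2 12.3] T [-0.68   0.305 -0.04 ] gap 0.0080 j6 0.19
clock: 26.8
tcp_pos: [0.5381, 0.0377, 0.1614]
orientation: [0.003, 0.796, 0.606, 0.004]
wrist_force: [0.3, -0.2, -0.4]
finger_gap: 0.0853
```

View pics/s17.png

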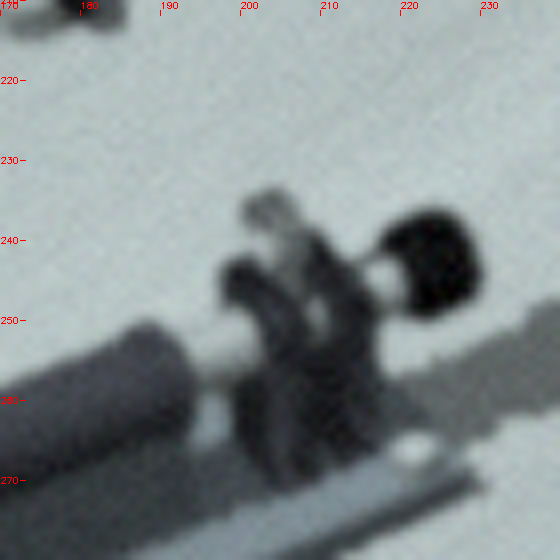

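View pics/t17.png

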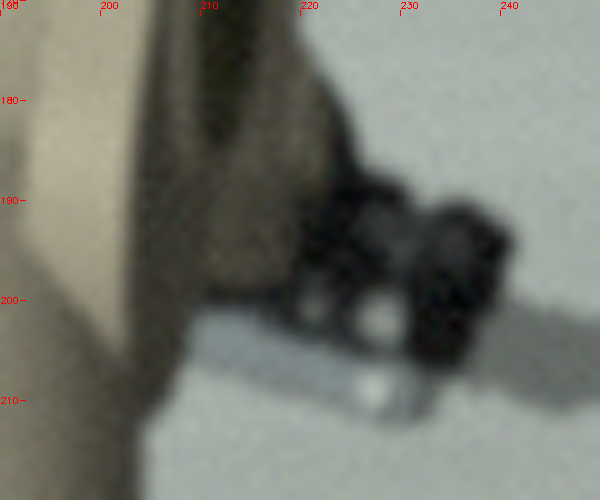

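```bash
python3 - <<'E'
from h import *
for z in(.088,.098):
  for dx in(0,-.002): print(z,dx,[proj("side",(.5394+dx,.0365,z+e)).round(1) for e in(-.0117,0,.0117)])
im=cv2.imread("pics/side17.png")
crop(cv2.convertScaleAbs(im,alpha=1.6),"s17b",192,225,222,260,18)
E
```

```text
0.088 0 [array([204.2, 240.8]), array([203.9, 236.6]), array([203.7, 232.3])]
0.088 -0.002 [array([204.8, 241.1]), array([204.6, 237. ]), array([204.3, 232.7])]
0.098 0 [array([204. , 237.2]), array([203.7, 233. ]), array([203.4, 228.7])]
0.098 -0.002 [array([204.6, 237.6]), array([204.4, 233.3]), array([204.1, 229. ])]
```

View pics/s17b.png

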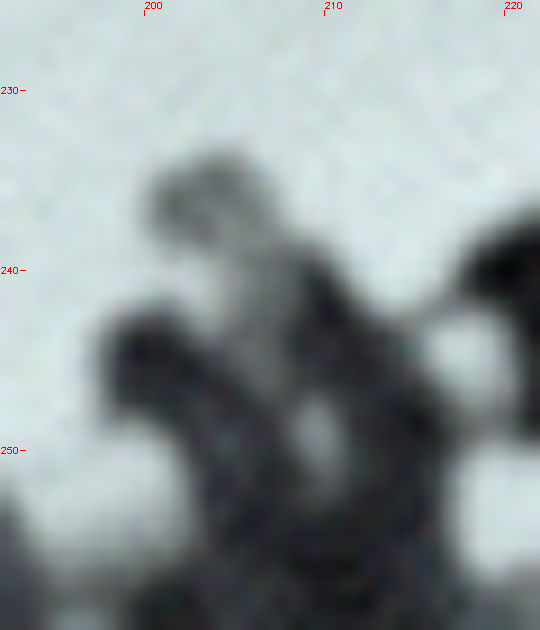

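The clip stands upright, with its coil top at row 233.5 side. That matches the home prediction, 232.3 plus the 1.4 px bias. I'll check by pressing the coil down with closed fingers.

```bash
python3 -m inch '[[0,0,0,0,0,0,1],[0,0,0,0,0,0,1],[0,0,0,0,0,0,1],[0,0,0,0,0,0.3,1],[0,0,0,0,0,0.4,1],[0,0,0,0,0,0,1],[0,0,0,0,0,0,1]]' 40 | grep gap
python3 -c "
from h import *
go((.5395,.0368,.102),74.6)"
```

```text
finger_gap: -0.0003
t 27.60 tcp [0.5349 0.0379 0.1219] yaw 74.58 zaxis [-1.e-04  6.e-04 -1.e+00] F [-0.5  1.4  0.5] T [ 0.031 -0.051 -0.083] gap -0.0003 j6 0.19
shift rows total [0.003 0.094 0.399]
turn rows total [-0.002 -0.004 -0.003]
```

```bash
python3 -m inch '[[0,0,0,0,0.09,0.15,1],[0,0,0,0,0,0.15,1],[0,0,0,0,0,0.05,1],[0,0,0,0,0,0,1]]' >/dev/null;python3 /tmp/q.py
python3 -m inch '[[0,0,0,0,0,0.04,1],[0,0,0,0,0,0,1]]' >/dev/null;python3 /tmp/q.py
python3 -m inch '[[0,0,0,0,0,0.03,1],[0,0,0,0,0,0,1]]' >/dev/null;python3 /tmp/q.py
```

```text
t 28.00 tcp [0.5395 0.0367 0.1043] yaw 74.58 zaxis [ 6.e-04  6.e-04 -1.e+00] F [-0.1  0.4  0.7] T [-0.023 -0.026 -0.005] gap 0.0001 j6 0.19
t 28.20 tcp [0.5399 0.0367 0.1029] yaw 74.58 zaxis [ 1.7e-03  5.0e-04 -1.0e+00] F [0.3 0.1 0.3] T [0.058 0.006 0.05 ] gap -0.0000 j6 0.19
t 28.40 tcp [0.5399 0.0367 0.1014] yaw 74.58 zaxis [ 1.8e-03  5.0e-04 -1.0e+00] F [-0.1 -0.4 -0.4] T [ 0.013 -0.006  0.027] gap 0.0001 j6 0.19
```

```bash
python3 -m inch '[[0,0,0,0,0,0.03,1],[0,0,0,0,0,0,1]]' >/dev/null;python3 /tmp/q.py
python3 -m inch '[[0,0,0,0,0,0.03,1],[0,0,0,0,0,0,1]]' >/dev/null;python3 /tmp/q.py
```

```text
t 28.60 tcp [0.5398 0.0366 0.0997] yaw 74.58 zaxis [ 1.5e-03  5.0e-04 -1.0e+00] F [ 0.4 -0.3 -0.2] T [ 0.003 -0.06   0.054] gap 0.0001 j6 0.19
t 28.80 tcp [0.5398 0.0366 0.0982] yaw 74.58 zaxis [ 1.4e-03  5.0e-04 -1.0e+00] F [-0.6 -0.2  0.1] T [-0.043  0.04   0.066] gap 0.0004 j6 0.19
```

```bash
python3 -m inch '[[0,0,0,0,0,0.02,1],[0,0,0,0,0,0,1]]' >/dev/null;python3 /tmp/q.py
python3 - <<'E'
from h import *
im=shot("side","side18");crop(cv2.convertScaleAbs(im,alpha=1.6),"s18",180,200,230,265,9)
E
```

```text
t 29.00 tcp [0.5399 0.0367 0.0972] yaw 74.58 zaxis [ 1.5e-03  5.0e-04 -1.0e+00] F [ 0.1  0.2 -0.2] T [-0.036 -0.007 -0.023] gap 0.0000 j6 0.19
```

View pics/s18.png

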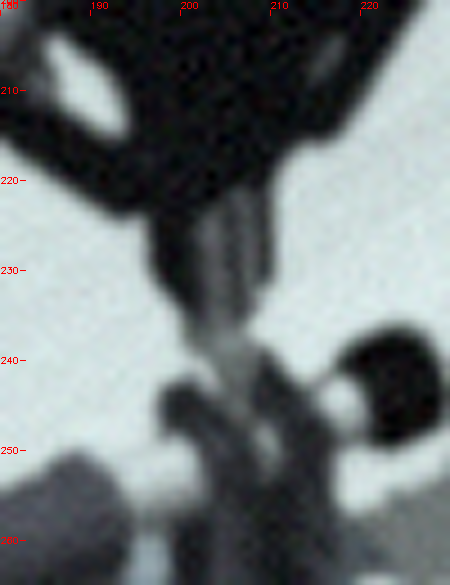

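```bash
python3 -m inch '[[0,0,0,0,0,0.02,1],[0,0,0,0,0,0,1]]' >/dev/null;python3 /tmp/q.py
python3 -m inch '[[0,0,0,0,0,0.02,1],[0,0,0,0,0,0,1]]' >/dev/null;python3 /tmp/q.py
python3 -m inch '[[0,0,0,0,0,0.02,1],[0,0,0,0,0,0,1]]' >/dev/null;python3 /tmp/q.py
```

```text
t 29.25 tcp [0.5399 0.0366 0.0963] yaw 74.58 zaxis [ 1.6e-03  5.0e-04 -1.0e+00] F [ 0.   0.6 -0.2] T [ 0.048  0.027 -0.009] gap 0.0001 j6 0.19
t 29.45 tcp [0.5401 0.0366 0.0956] yaw 74.58 zaxis [ 2.1e-03  4.0e-04 -1.0e+00] F [-0.4  0.2  1.7] T [-0.02   0.08   0.001] gap -0.0001 j6 0.19
t 29.65 tcp [0.5404 0.0365 0.0953] yaw 74.58 zaxis [ 3.e-03  2.e-04 -1.e+00] F [-2.1 -0.8  6. ] T [-0.018  0.296  0.059] gap -0.0002 j6 0.19
```

```bash
python3 -m inch '[[0,0,0,0,0,0.04,1],[0,0,0,0,0,0,1]]' >/dev/null;python3 /tmp/q.py
python3 -m inch '[[0,0,0,0,0,0.04,1],[0,0,0,0,0,0,1]]' >/dev/null;python3 /tmp/q.py
```

```text
t 29.85 tcp [0.5412 0.0364 0.0949] yaw 74.58 zaxis [ 5.5e-03 -3.0e-04 -1.0e+00] F [-3.9 -0.1 16. ] T [-0.16   0.681  0.005] gap 0.0001 j6 0.19
t 30.05 tcp [0.5425 0.0365 0.0944] yaw 74.58 zaxis [ 0.0085 -0.     -1.    ] F [-4.1 -0.4 22.5] T [ 0.026  0.796 -0.043] gap 0.0003 j6 0.19
```

There is a solid stop at 22 N, more than the clip's 10 N snap force, so it's down. I'll retreat and look from clear of the stand.

```bash
python3 -m inch '[[0,0,0,0,0,-0.2,1],[0,0,0,0,0,-0.6,1],[0,0,0,0,0,-0.9,1],[0,0,0,0,0,-0.9,1],[0,0,0,-0.5,0,-0.5,1],[0,0,0,-0.9,0,0,1],[0,0,0,-0.9,0,0,1],[0,0,0,-0.9,0,0,1],[0,0,0,-0.9,0,0,1],[0,0,0,-0.9,0,0,1],[0,0,0,0,0,0,1]]'
python3 - <<'E'
from h import *
im=shot("side","side19");crop(cv2.convertScaleAbs(im,alpha=1.6),"s19",185,222,235,280,10)
im=shot("top","top19");crop(cv2.convertScaleAbs(im,alpha=1.4),"t19",195,175,250,220,12)
E
```

```text
clock: 31.15
tcp_pos: [0.4719, -0.2091, 0.2448]
orientation: [0.001, 0.798, 0.603, 0.0]
wrist_force: [0.7, 1.5, 0.1]
finger_gap: -0.0001
```

View pics/s19.png

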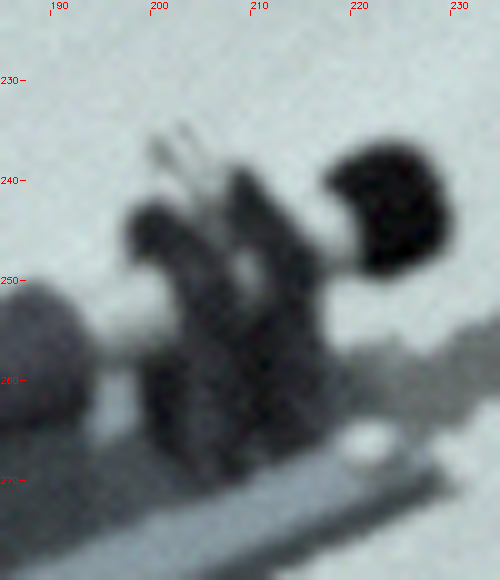

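View pics/t19.png

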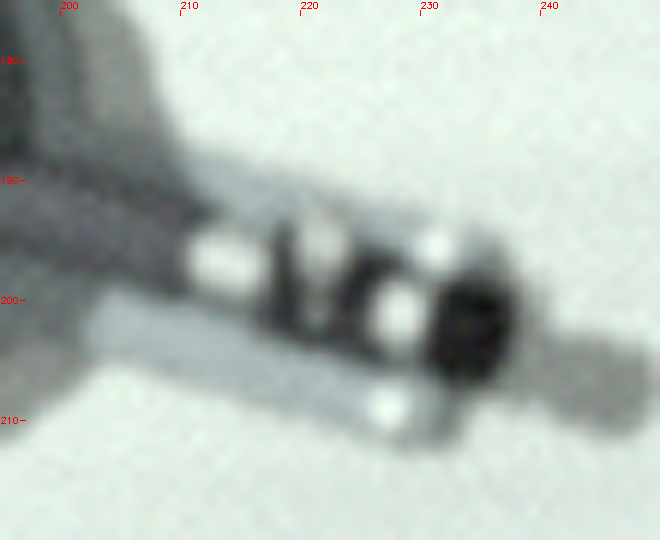

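View pics/top19.png

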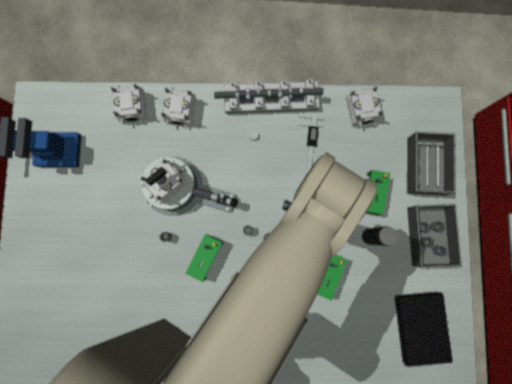

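```bash
python3 - <<'E'
from h import *
from scipy.ndimage import map_coordinates as mc
a=np.radians(-15.3);x=np.array([np.cos(a),np.sin(a)]);y=np.array([-x[1],x[0]])
c=np.array([.5302,.0381])
g=cv2.imread("pics/top19.png").mean(2)
f=lambda o,e,z:float(mc(g,[[proj("top",np.r_[c+o*x+e*y,z])[1]],[proj("top",np.r_[c+o*x+e*y,z])[0]]],order=1)[0])
for e in(-.004,-.001,.002):
  print("x prof y=",e," ".join(f"{o}:{f(o*1e-3,e,.088):.0f}" for o in range(-24,34,2)))
for o in(.004,.010,.016):
  print("y prof x=",o," ".join(f"{e}:{f(o,e*1e-3,.095):.0f}" for e in range(-20,21,2)))
s=cv2.imread("pics/side19.png").mean(2)
print(s[230:250,196:216].astype(int))
E
```

```text
x prof y= -0.004 -24:126 -22:117 -20:101 -18:81 -16:60 -14:60 -12:66 -10:79 -8:78 -6:74 -4:69 -2:69 0:79 2:87 4:95 6:108 8:118 10:125 12:125 14:121 16:117 18:117 20:120 22:128 24:138 26:149 28:158 30:163 32:166
x prof y= -0.001 -24:128 -22:118 -20:103 -18:79 -16:62 -14:56 -12:62 -10:71 -8:73 -6:74 -4:74 -2:82 0:93 2:100 4:110 6:125 8:136 10:144 12:140 14:134 16:125 18:120 20:116 22:124 24:135 26:147 28:157 30:165 32:165
x prof y= 0.002 -24:126 -22:116 -20:101 -18:81 -16:62 -14:48 -12:48 -10:51 -8:55 -6:59 -4:62 -2:71 0:84 2:99 4:112 6:124 8:137 10:143 12:142 14:137 16:130 18:124 20:122 22:127 24:137 26:148 28:158 30:164 32:166
y prof x= 0.004 -20:95 -18:68 -16:49 -14:36 -12:38 -10:48 -8:70 -6:90 -4:107 -2:114 0:117 2:113 4:101 6:81 8:68 10:63 12:83 14:101 16:119 18:127 20:131
y prof x= 0.01 -20:70 -18:60 -16:58 -14:59 -12:61 -10:74 -8:91 -6:117 -4:134 -2:143 0:143 2:140 4:134 6:116 8:92 10:86 12:88 14:103 16:111 18:116 20:117
y prof x= 0.016 -20:120 -18:117 -16:116 -14:116 -12:113 -10:109 -8:110 -6:114 -4:119 -2:123 0:127 2:130 4:131 6:129 8:124 10:119 12:120 14:122 16:124 18:127 20:
[... 1004 characters left out ...]
  96 120
  129 123]
 [125 115  93  75  60  69  84  92  79  68  64  52  34  23  20  33  62  94
  116 123]
 [123 100  63  38  30  36  55  70  66  57  56  42  28  24  24  25  38  63
   93 117]
 [117  83  42  23  26  25  33  43  50  51  58  49  32  26  28  26  27  39
   69 101]
 [114  79  40  24  20  26  27  25  35  48  55  50  39  32  30  29  27  31
   46  76]
 [116  83  49  24  23  24  25  29  27  34  47  49  38  42  33  25  22  26
   32  47]
 [119  93  54  37  37  26  32  31  30  30  36  43  54  63  51  33  22  27
   20  26]
 [115  98  77  75  60  42  33  36  37  32  32  42  63  79  60  37  25  21
   20  24]
 [119 107 109 106  97  68  43  36  42  36  34  36  56  76  68  44  28  20
   20  20]]
```

Top view: the coil lies along +x of the hole, about +9.5 mm from the slot's middle and centred in y, as specified. Pull-knob is at (233.5,202.5). I'll do a final numeric check of the plunger and bystanders.

```bash
python3 - <<'E'
from h import *
for n in("side","top"):
  for i in(0,5,19):
    g=cv2.imread(f"pics/{n}{i}.png").max(2); m=(g<32).astype(np.uint8); x0,x1,y0,y1=(215,235,228,255) if n=="side" else (229,242,190,215)
    q=np.argwhere(m[y0:y1,x0:x1]); print(n,i,len(q),(q.mean(0)[::-1]+[x0,y0]).round(2))
a,b=cv2.imread("pics/side0.png"),cv2.imread("pics/side19.png")
cv2.imwrite("pics/cmp.png",cv2.convertScaleAbs(np.hstack([cv2.resize(a[130:384,60:400],(400,300)),cv2.resize(b[130:384,60:400],(400,300))]),alpha=1.3))
E
```

```text
side 0 94 [225.57 242.17]
side 5 107 [222.95 243.38]
side 19 91 [223.  243.2]
top 0 29 [235.69 202.93]
top 5 33 [233.52 202.27]
top 19 30 [233.77 202.2 ]
```

View pics/cmp.png

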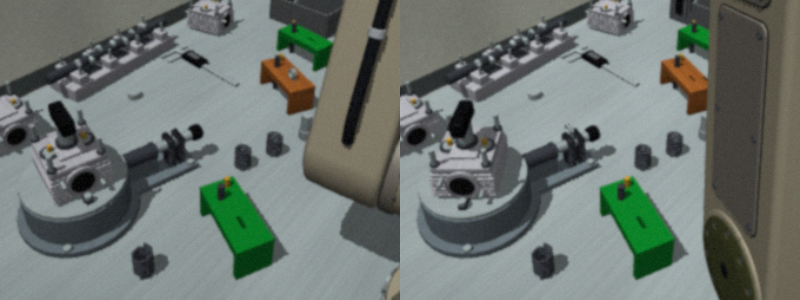

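```bash
python3 - <<'E'
from workcell import env
print(env.get_state()["clock"]); print(env.hand_in())
E
```

```text
31.25
the job is handed in; nothing more can be done
None
```

I turned the head clockwise about 34° until the index plunger dropped home, then pushed the R-clip down through the plunger's cross-hole. I handed the job in at 31 s; no verdict is given.

**Head and plunger**
- The torque dipped to -0.5 N m, then rose to +0.69 N m. I turned back to the middle of the notch and let go.
- The pull-knob moved in by about 6.9 mm in the side picture, against 7 mm expected. It was still there in the last pictures.

**Clip**
- **First try:** the straight leg slid off the +x side of the shaft, and the clip shifted about 4 mm in the fingers. I lifted it and corrected the position.
- **Second try:** the leg went into the hole. A nudge to each side was blocked, with about 3 mm of play.
- **Pushing home:** the clip pulled itself down by 3–4 N as the bent leg passed the shaft. Closed fingers then met a solid stop at 22 N on the coil, well above the clip's 10 N snap force.

**Last checks**
- The top view shows the coil about 9.5 mm to +x of the slot's middle and centred along the shaft, as it should be.
- No bystander visible in the last pictures had moved. The arm hid the spray can in the last side picture, and part of the rack area in both, so I did not check those.

**What disagreed**
- The finger contact put the coil's top at about 95.5 mm, but a clip that is home should have its top near 99.7 mm.
- The side camera read everything fixed about 1.4 px low. After allowing for that, one reading of the coil's height agreed with home and another came out 3–5 mm low.
- I could not settle this. Nothing suggested the clip stands too high, and I could not see the leg tips below the shaft.

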